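Rack the gauged sleeves and put the plug gauge away

TASK

The batch of sleeves on the inspection bench has been gauged: swing the rack's keeper fully open by its red grip, lay every standing sleeve on its side in a cradle of its own, bronze end up the slope and dark end home against the stop, and only then swing the keeper fully shut over them. Also lay the yellow-handled plug gauge back on its raised stand, centred in both of its Vs (either way round), and leave everything else on the bench where it is; set the sleeves down gently, do not drop them.

Things in the scene. Friction and masses are not known exactly. Their poses are not given: they have to be found in the camera images.
- sleeve1: Turned sleeve standing upright, a cylinder 50 mm thick, 85 mm long, about 0.55 kg, dark oiled steel; its top 14 mm is a bronze-coloured bored end. Treat it as solid. Origin: centre of the plain dark end face (the foot, on the bench at the start); z along its axis towards the bronze end. Absent (None) in some starts.
- sleeve2: Turned sleeve standing upright, a cylinder 50 mm thick, 85 mm long, about 0.55 kg, dark oiled steel; its top 14 mm is a bronze-coloured bored end. Treat it as solid. Origin: centre of the plain dark end face (the foot, on the bench at the start); z along its axis towards the bronze end. Absent (None) in some starts.
- sleeve3: Turned sleeve standing upright, a cylinder 50 mm thick, 85 mm long, about 0.55 kg, dark oiled steel; its top 14 mm is a bronze-coloured bored end. Treat it as solid. Origin: centre of the plain dark end face (the foot, on the bench at the start); z along its axis towards the bronze end. Absent (None) in some starts.
- sleeve4: Turned sleeve standing upright, a cylinder 50 mm thick, 85 mm long, about 0.55 kg, dark oiled steel; its top 14 mm is a bronze-coloured bored end. Treat it as solid. Origin: centre of the plain dark end face (the foot, on the bench at the start); z along its axis towards the bronze end. Absent (None) in some starts.
- cradle1: White V-cradle 1 of 4 on the rack (1 = leftmost seen from the robot; 85 mm apart), sloping up at 25 degrees away from the robot, a stop plate at its low end. Origin: where the middle of a sleeve's dark end face lies when home, 62 mm over the bench; x up the slope along the seated sleeve's axis, y left, z square to the slope. Details: rack.
- cradle2: White V-cradle 2 of 4 on the rack (1 = leftmost seen from the robot; 85 mm apart), sloping up at 25 degrees away from the robot, a stop plate at its low end. Origin: where the middle of a sleeve's dark end face lies when home, 62 mm over the bench; x up the slope along the seated sleeve's axis, y left, z square to the slope. Details: rack.
- cradle3: White V-cradle 3 of 4 on the rack (1 = leftmost seen from the robot; 85 mm apart), sloping up at 25 degrees away from the robot, a stop plate at its low end. Origin: where the middle of a sleeve's dark end face lies when home, 62 mm over the bench; x up the slope along the seated sleeve's axis, y left, z square to the slope. Details: rack.
- cradle4: White V-cradle 4 of 4 on the rack (1 = leftmost seen from the robot; 85 mm apart), sloping up at 25 degrees away from the robot, a stop plate at its low end. Origin: where the middle of a sleeve's dark end face lies when home, 62 mm over the bench; x up the slope along the seated sleeve's axis, y left, z square to the slope. Details: rack.
- rack: Fixed blue rack, base 150 x 345 x 12 mm. Origin on the bench under the middle of the cradles' origins; x away from the robot. In cradle axes each V (x 2 to 76 mm) is under 23 mm to each side and over 16 mm below the sleeve's axis, leaving room for fingers beside a seated sleeve; stop and, 30 mm to each side up to x 20 mm, cheeks rise 8 mm above the axis. Oiled sleeves may slide down to the stop.
- keeper (a joint): Keeper: 12 mm bar across all four cradles on two arms at the rack's ends, hinged along the rack's y. 0 = shut, bar 6 mm above the low ends of seated sleeves, blocking the cradles; grows as it swings up and over towards the robot; 2.0 rad = fully open (stop), the bar low in front of the rack. Stiff hinge (0.17 N m, 2 to 4 N at the bar): stays where left.
- keeper_grip (a point): Middle of the keeper's red round grip, the bar's left extension, 18 mm thick, 64 mm long along the rack's y. 83 mm from the hinge axis: at 0 rad 42 mm beyond the hinge (rack +x) and 106 mm over the bench; at 2.0 rad 82 mm on the robot's side, 43 mm over the bench. It can be pinched front and back from above and turns between the pads along the arc.
- keeper_hinge (a point): Point of the keeper's hinge axis level with the red grip: 35 mm over the bench; the axis runs along the rack's y.
- gauge: Double-ended plug gauge, 0.28 kg, 156 mm long: yellow round handle 22 mm thick, 90 mm long; a black square collar (34 x 34 x 8 mm) at each end of it; beyond these a steel plug 31 mm thick, 30 mm long at +x and one 26 mm thick, 20 mm long at -x. Origin: middle of the handle on its axis; x along the axis. Lies on the bench on its collars, axis 17 mm up.
- stand: Fixed gauge stand: green base 100 x 70 x 12 mm, two narrow steel posts (8 mm thick, 54 mm between middles along x, 46 mm free between for fingers), each with an open 90-degree V on top, mouth 40 mm wide. Origin: middle of the base's underside; x along the line of the posts, z up.
- stand_rest (a point): Where the middle of the gauge's handle rests on the stand: 100 mm over the bench, midway between the posts, the handle in both Vs, whose arms rise 4 mm above this.
- ring: Bystander, to be left alone: bronze ring lying flat, 72 mm across, 18 mm high. Origin: its underside's centre.
- block: Bystander, to be left alone: small steel parallel block 55 x 16 x 12 mm between sleeves and rack. Origin: its underside's centre.
- spanner: Bystander, to be left alone: steel spanner lying flat near the robot. Origin: its underside's centre.
- driver: Bystander, to be left alone: screwdriver with yellow handle lying near the robot. Origin: its underside's centre.
- nut: Bystander, to be left alone: round dark nut 48 mm across, 20 mm high. Origin: its underside's centre.
Things that resemble listed ones, but are neither listed nor needed, are in the scene too. What is shaped like the sleeve4 but purple is not meant.

How it is judged:
On the way, in this order (a step that is already met when the one before it is completed fails the run):
1. the keeper is swung open (at least 1.7 rad) (value of joint keeper above 1.7 rad), for 0.2 s.
2. with the keeper open, every sleeve lies home in a cradle (value of joint keeper above 1.5 rad and ((distance between sleeve1 and cradle1 below 0.014 m and angle between the z axis of sleeve1 and the x axis of cradle1, either way round below 0.12 rad) or (distance between sleeve1 and cradle2 below 0.014 m and angle between the z axis of sleeve1 and the x axis of cradle2, either way round below 0.12 rad) or (distance between sleeve1 and cradle3 below 0.014 m and angle between the z axis of sleeve1 and the x axis of cradle3, either way round below 0.12 rad) or (distance between sleeve1 and cradle4 below 0.014 m and angle between the z axis of sleeve1 and the x axis of cradle4, either way round below 0.12 rad)) and ((distance between sleeve2 and cradle1 below 0.014 m and angle between the z axis of sleeve2 and the x axis of cradle1, either way round below 0.12 rad) or (distance between sleeve2 and cradle2 below 0.014 m and angle between the z axis of sleeve2 and the x axis of cradle2, either way round below 0.12 rad) or (distance between sleeve2 and cradle3 below 0.014 m and angle between the z axis of sleeve2 and the x axis of cradle3, either way round below 0.12 rad) or (distance between sleeve2 and cradle4 below 0.014 m and angle between the z axis of sleeve2 and the x axis of cradle4, either way round below 0.12 rad)) and ((distance between sleeve3 and cradle1 below 0.014 m and angle between the z axis of sleeve3 and the x axis of cradle1, either way round below 0.12 rad) or (distance between sleeve3 and cradle2 below 0.014 m and angle between the z axis of sleeve3 and the x axis of cradle2, either way round below 0.12 rad) or (distance between sleeve3 and cradle3 below 0.014 m and angle between the z axis of sleeve3 and the x axis of cradle3, either way round below 0.12 rad) or (distance between sleeve3 and cradle4 below 0.014 m and angle between the z axis of sleeve3 and the x axis of cradle4, either way round below 0.12 rad)) and ((distance between sleeve4 and cradle1 below 0.014 m and angle between the z axis of sleeve4 and the x axis of cradle1, either way round below 0.12 rad) or (distance between sleeve4 and cradle2 below 0.014 m and angle between the z axis of sleeve4 and the x axis of cradle2, either way round below 0.12 rad) or (distance between sleeve4 and cradle3 below 0.014 m and angle between the z axis of sleeve4 and the x axis of cradle3, either way round below 0.12 rad) or (distance between sleeve4 and cradle4 below 0.014 m and angle between the z axis of sleeve4 and the x axis of cradle4, either way round below 0.12 rad))), for 0.2 s.
3. the keeper is swung shut (value of joint keeper below 0.15 rad), for 0.2 s.
At the end, for the whole second after the job is handed in: Each sleeve in a cradle: dark end within 14 mm of home, axis within 0.12 rad, bronze end up the slope; keeper below 0.15 rad; gauge in both Vs of the stand, within 16 mm of the middle (8 mm sideways, 94 to 107 mm high), aligned within 0.12 rad; all at rest (((distance between sleeve1 and cradle1 below 0.014 m and angle between the z axis of sleeve1 and the x axis of cradle1, either way round below 0.12 rad) or (distance between sleeve1 and cradle2 below 0.014 m and angle between the z axis of sleeve1 and the x axis of cradle2, either way round below 0.12 rad) or (distance between sleeve1 and cradle3 below 0.014 m and angle between the z axis of sleeve1 and the x axis of cradle3, either way round below 0.12 rad) or (distance between sleeve1 and cradle4 below 0.014 m and angle between the z axis of sleeve1 and the x axis of cradle4, either way round below 0.12 rad)) and ((distance between sleeve2 and cradle1 below 0.014 m and angle between the z axis of sleeve2 and the x axis of cradle1, either way round below 0.12 rad) or (distance between sleeve2 and cradle2 below 0.014 m and angle between the z axis of sleeve2 and the x axis of cradle2, either way round below 0.12 rad) or (distance between sleeve2 and cradle3 below 0.014 m and angle between the z axis of sleeve2 and the x axis of cradle3, either way round below 0.12 rad) or (distance between sleeve2 and cradle4 below 0.014 m and angle between the z axis of sleeve2 and the x axis of cradle4, either way round below 0.12 rad)) and ((distance between sleeve3 and cradle1 below 0.014 m and angle between the z axis of sleeve3 and the x axis of cradle1, either way round below 0.12 rad) or (distance between sleeve3 and cradle2 below 0.014 m and angle between the z axis of sleeve3 and the x axis of cradle2, either way round below 0.12 rad) or (distance between sleeve3 and cradle3 below 0.014 m and angle between the z axis of sleeve3 and the x axis of cradle3, either way round below 0.12 rad) or (distance between sleeve3 and cradle4 below 0.014 m and angle between the z axis of sleeve3 and the x axis of cradle4, either way round below 0.12 rad)) and ((distance between sleeve4 and cradle1 below 0.014 m and angle between the z axis of sleeve4 and the x axis of cradle1, either way round below 0.12 rad) or (distance between sleeve4 and cradle2 below 0.014 m and angle between the z axis of sleeve4 and the x axis of cradle2, either way round below 0.12 rad) or (distance between sleeve4 and cradle3 below 0.014 m and angle between the z axis of sleeve4 and the x axis of cradle3, either way round below 0.12 rad) or (distance between sleeve4 and cradle4 below 0.014 m and angle between the z axis of sleeve4 and the x axis of cradle4, either way round below 0.12 rad)) and value of joint keeper below 0.15 rad and distance between gauge and stand_rest below 0.016 m and angle between the x axis of gauge and the x axis of stand, either way round below 0.12 rad and z of gauge in the frame of stand between 0.094 and 0.107 m and y of gauge in the frame of stand between -0.008 and 0.008 m and linear speed of each of sleeve1, sleeve2, sleeve3, sleeve4, gauge below 0.03 m/s); the robot touches nothing.
It fails at once if a bystander is moved more than 60 mm (distance of any of ring, block, spanner, driver, nut from where it was at the start of the episode above 0.06 m).
It fails at once if a sleeve is dropped or thrown (faster than 1.1 m/s, a fall of some 6 cm) (linear speed of any of sleeve1, sleeve2, sleeve3, sleeve4 above 1.1 m/s).
Of sleeve1, sleeve2, sleeve3, sleeve4 only 3 to 4 are there at a start; the rules pass over those that are not, and their reading is None.
At some moment in a run one of sleeve1, sleeve2, sleeve3, sleeve4, gauge may be knocked a few centimetres aside while the robot is not near it.
It also fails if it takes over 200 s, if anything falls off the work surface, if the arm or the gripper's body presses on something with over 40 N, if the wrist force passes 120 N, or if a joint passes its speed limit or range.

ROBOT

A 6-joint arm with a two-finger parallel gripper is mounted at the origin on the work surface. World frame = base frame: x ahead of the robot, y to its left, z up, the work surface at z = 0. Lengths are in m, angles in rad, forces in N, time in s.
With the tool pointing down it reaches from about 0.25 to 0.725 m from the base axis. Payload 9.7 kg.
Tool frame: the origin (TCP) lies between the finger pads; the fingertips stand 17 mm ahead of it and the grasp point (between the pads) lies 2 mm behind it; z points along the fingers, y is the line along which they close (so a half turn about z gives the same grasp; the last joint's range is limited). The gripper opens to 85 mm and grips with 20 to 120 N. Pads are 22 mm wide; open, the fingers measure 114 mm over their backs; the gripper's body (76 mm by 85 mm) begins 54 mm behind the grasp point. The pads swing forward as they close: fully open they stand 13 mm farther back than shut.
Start: joints at [1.187, 0.087, 0.176, 1.66, 0, 1.571], TCP at [0.206, 0.51, 0.248] pointing down, gripper open.
Joint ranges: [-3.13, 3.13], [-0.85, 1.81], [-1.15, 1.24], [-2.2, 2.28], [-1.44, 1.52], [-3.14, 3.14]. Speed limits (rad/s): [2.22, 2.22, 2.57, 3.14, 3.14, 3.14].

INTERFACE

Orientations are given as a 3x3 rotation matrix whose columns are the frame's x, y, z axes.
In Python, from rig import sense, capture, get_calibration, close_job gives the robot as it stands.
- The arm moves only by the tool jog_arm, never from a script. Its arguments are lists of equal length, an entry for each row: "claw": the opening, from 0 (shut) to 1 (fully open); "xyz": the shift along the tool's x, y, z normalised to -1 to 1, where 1 is 0.05 m, a list of three; "dr": the turn, a rotation vector about the tool's x, y, z normalised to -1 to 1, where 1 is 0.1 rad, a list of three. In form: {"claw": [claw, ...], "xyz": [[dx, dy, dz], ...], "dr": [[wx, wy, wz], ...]}. A call has 1 to 20 rows; each row shifts and turns the commanded pose from where the row before left it, along the tool's axes as they then stand; what a row does not reach is not made up. A row lasts 1/10 s, in which the tool goes at most 50 mm and 8.59 degrees, less where a joint would pass 70% of its speed; a pose out of reach is approached as far as the arm can. A call with a number of a shift or a turn outside -1 to 1 is refused whole. A call with a gripper value outside its range is refused whole. The fingers move at their own pace and stop on an object; the grip force is fixed at half the most. Time passes only in rows, so rows that do not move let the fingers close. It gives the time, the measured TCP pose, the force, the opening and the grip force at its end, in the units of the state.
- sense(): the state, without advancing time (a new reading comes with each control period).
- capture(name): name is "scene" or "top"; returns (picture, depth): 420x560x3 uint8, red, green, blue; 420x560 float32, m along the optical axis (not along the pixel's ray), 0 where there is no reading.
- get_calibration(name): a dict with "mtx" (3x3 intrinsics, pixels), "R" (3x3) and "t" (3): a world point X has camera coordinates R X + t. Camera axes: x right, y down, z forward; pixel columns grow to the right and rows downward; lengths in m; the calibration is good to about 2 mm. A picture is of the moment at which its call begins. get_calibration takes no time and is no camera call.
- close_job(): hands the job in; it is judged then, once.
The state is a dict: "time_s": time; "q": joint angles; "joint_velocities": joint speeds; "effort": joint torques, N m; "eef_pos": TCP position; "eef_rot": TCP orientation; "ft_force": force on the tool from outside, world axes, zero at the start; "wrist_torque": the same for the moment, N m; "opening": finger opening in m; "finger_force": force on a finger pad.
Only numpy, scipy, OpenCV 4.12 (cv2) and the standard library are available. Lean on these libraries where they do the work, as an engineer would, in place of code of your own. Each camera call takes 0.05 s, during which the arm holds its last target. There are 200 camera calls.

## Working session

There is one attempt and no reset: what is moved stays moved. The work goes in short steps, Python scripts to look and compute and a tool call to move; the robot and the scene stay as the last step left them, time stands still between calls to the robot, and variables do not carry over. Pictures are saved under pics/ and viewed, at most 14 in all, crops included, and the job is handed in when it is done.

Besides the shell and the picture viewer there is one more tool, called after "Call:" in YAML: its name, and indented under it one key for each argument. jog_arm: Moves the arm, as the interface text tells. Scaled input: -1 to 1 covers 0.05 m each way for a shift and 0.1 rad each way for a turn. Its arguments: {"type":"object","properties":{"claw":{"type":"array","items":{"type":"number"}},"xyz":{"type":"array","items":{"type":"array","items":{"type":"number","minimum":-1,"maximum":1}}},"dr":{"type":"array","items":{"type":"array","items":{"type":"number","minimum":-1,"maximum":1}}}},"required":["claw","xyz","dr"]}

```bash
ls; mkdir -p pics
cat > h.py <<'E'
import numpy as np, cv2, json
from rig import sense, capture, get_calibration, close_job
def grab(n,tag):
    im,d=capture(n); cv2.imwrite(f'pics/{tag}.png',im[:,:,::-1]); np.savez(f'{tag}.npz',im=im,d=d); return im,d
def cloud(n,d):
    c=get_calibration(n); K,R,t=map(np.array,(c['mtx'],c['R'],c['t']))
    v,u=np.mgrid[:d.shape[0],:d.shape[1]]
    P=np.stack([(u-K[0,2])*d/K[0,0],(v-K[1,2])*d/K[1,1],d],-1)
    W=(P-t.ravel())@R; W[d==0]=np.nan; return W
E
python3 - <<'E'
from h import *
np.set_printoptions(precision=3,suppress=True)
for n in('scene','top'):
    im,d=grab(n,n+'0'); c=get_calibration(n); R=np.array(c['R']);print(n,np.array(c['mtx']).tolist(),-R.T@np.array(c['t']).ravel(),R[2])
print(sense())
E
```

```text
pics
scene [[428.8632604375965, 0.0, 285.1180462092133], [0.0, 428.8632604375965, 215.56297230766626], [0.0, 0.0, 1.0]] [1.05  0.609 0.955] [-0.419 -0.526 -0.74 ]
top [[521.2455380395753, 0.0, 273.45240243102194], [0.0, 521.2455380395753, 208.64960866324532], [0.0, 0.0, 1.0]] [0.48  0.028 1.372] [ 0.056 -0.015 -0.998]
{'time_s': 0.1, 'q': array([ 1.187,  0.087,  0.175,  1.66 , -0.   ,  1.571]), 'joint_velocities': array([-0.   , -0.002,  0.002,  0.001, -0.001,  0.001]), 'effort': array([  0.001, -52.156,  46.565,   0.016,   0.   ,  -0.   ]), 'eef_pos': array([0.206, 0.51 , 0.248]), 'eef_rot': array([[-0.927,  0.374, -0.   ],
       [ 0.374,  0.927, -0.001],
       [-0.   , -0.001, -1.   ]]), 'ft_force': array([-0.088,  0.427, -0.005]), 'wrist_torque': array([ 0.034, -0.026,  0.038]), 'finger_force': 0.0, 'opening': 0.08558107588793468}
```

View pics/top0.png

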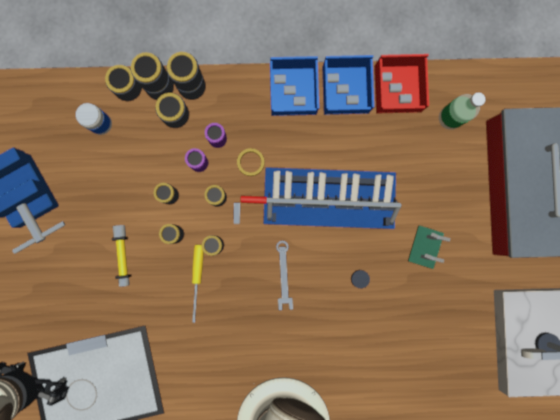

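View pics/scene0.png

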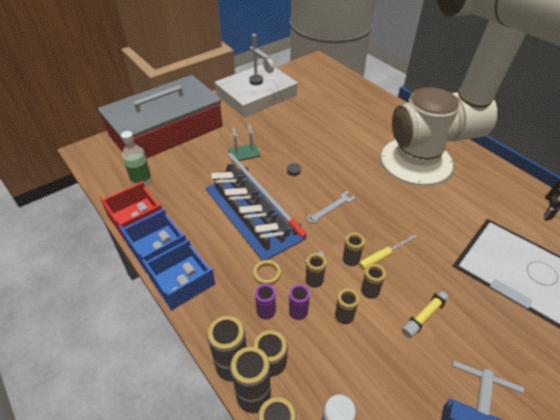

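The top view shows four dark, bronze-topped sleeves at about (164,193), (215,196), (170,234) and (212,245). The lookalikes are two purple ones at (215,133) and (195,159), and the larger bronze-topped cylinders around (120–183, 68–108), which are too big. The gauge, with its collars, is at (122,256), and the screwdriver at (198,265) is not it. The red keeper grip is at (254,200), the stand at (428,247), and the block at (237,213).

Run:
```python
from h import *
np.set_printoptions(precision=4,suppress=True)
T=np.load('top0.npz');S=np.load('scene0.npz')
D={}
for n,Z in(('top',T),('scene',S)):
    W=cloud(n,Z['d']); im=Z['im']; hsv=cv2.cvtColor(im,cv2.COLOR_RGB2HSV); D[n]=(W,im,hsv)
print('bench z',[np.nanmedian(D['top'][0][320:340,200:260,2]),np.nanmedian(D['scene'][0][330:345,330:345,2])])
W,im,hsv=D['top']
cs=[]
for u,v in((164,193),(215,196),(170,234),(212,245)):
    w=W[v-15:v+16,u-15:u+16].reshape(-1,3); m=w[:,2]>.065; cs.append(w[m]); 
    p=w[m];c,r=cv2.minEnclosingCircle(p[:,:2].astype(np.float32))
    print('top sleeve',np.array(c),r,np.median(p[:,2]),p[:,2].max(),m.sum())
Ws,ims,hs=D['scene']
for c in cs:
    c=c.mean(0); m=(np.hypot(Ws[...,0]-c[0],Ws[...,1]-c[1])<.045)&(Ws[...,2]>.078)&(Ws[...,2]<.1)
    p=Ws[m]; cc,r=cv2.minEnclosingCircle(p[:,:2].astype(np.float32)); print('scene',np.array(cc),r,np.median(p[:,2]),m.sum())
# colours
def col(n,lo,hi,box):
    W,im,h=D[n]; m=cv2.inRange(h,np.array(lo),np.array(hi))>0
    x0,x1,y0,y1=box; m&=(W[...,0]>x0)&(W[...,0]<x1)&(W[...,1]>y0)&(W[...,1]<y1); return W[m]
def line(p):
    c=p[:,:2].mean(0); vx,vy,x,y=cv2.fitLine(p[:,:2].astype(np.float32),cv2.DIST_L2,0,.01,.01).ravel(); a=np.array([vx,vy]); s=(p[:,:2]-[x,y])@a
    return 'mid',np.array([x,y])+a*(s.min()+s.max())/2,'dir',a,'len',s.max()-s.min(),'z',np.percentile(p[:,2],[5,50,95]),len(p)
for n in D:
    g=D[n][0][(208,241) if n=='top' else (226,300)]
    print(n,'grip',line(col(n,(0,150,90),(8,255,255),(.38,.56,.0,.2))))
    print(n,'gaugehandle',line(col(n,(22,150,90),(34,255,255),(.2,.5,.36,.56))))
    print(n,'rackblue',line(col(n,(105,120,40),(125,255,255),(.38,.62,-.35,.1))))
    print(n,'standgreen',line(col(n,(70,80,30),(90,255,255),(.25,.5,-.5,-.25))))
for n in D:
    W=D[n][0]
    m=(W[...,0]>.25)&(W[...,0]<.5)&(W[...,1]>-.5)&(W[...,1]<-.25)&(W[...,2]>.05)&(W[...,2]<.15); p=W[m]; print(n,'posts',line(p))
    z=p[p[:,2]>.085]
    k=cv2.kmeans(z.astype(np.float32),2,None,(3,50,1e-4),5,0)[2]; print(k)
    m=(W[...,0]>.2)&(W[...,0]<.55)&(W[...,1]>.36)&(W[...,1]<.58)&(W[...,2]>.008)&(W[...,2]<.045); print(n,'gauge all',line(W[m]))
```

```text
bench z [np.float64(0.00023832838184744296), np.float64(0.000626043061117882)]
top sleeve [0.5988 0.281 ] 0.02507958747446537 0.07592064268122871 0.09218160171947506 333
top sleeve [0.5905 0.1554] 0.024503033608198166 0.07574529909029867 0.09046471575692358 322
top sleeve [0.4971 0.2686] 0.024888770654797554 0.07606782437900542 0.09206108286602808 337
top sleeve [0.4658 0.1647] 0.024683985859155655 0.07571344356526148 0.09320117372076409 317
scene [0.5976 0.2853] 0.025543497875332832 0.08494760004892367 175
scene [0.5887 0.1607] 0.026363037526607513 0.08462586773520474 153
scene [0.4958 0.2727] 0.026077212765812874 0.08480897664608614 168
scene [0.4638 0.1712] 0.026336705312132835 0.08519559631236553 139<stdin>:23: RuntimeWarning: Mean of empty slice.
  ret = um.true_divide(
Traceback (most recent call last):
cv2.error: OpenCV(4.12.0) /io/opencv/modules/imgproc/src/linefit.cpp:50: error: (-215:Assertion failed) count > 0 in function 'fitLine2D_wods'
```

Run:
```python
from h import *
a=cv2.imread('pics/top0.png')[140:290,100:460]; cv2.imwrite('pics/crop1.png',cv2.resize(a,None,fx=2.2,fy=2.2,interpolation=3))
```

```text
(no output)
```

View pics/crop1.png

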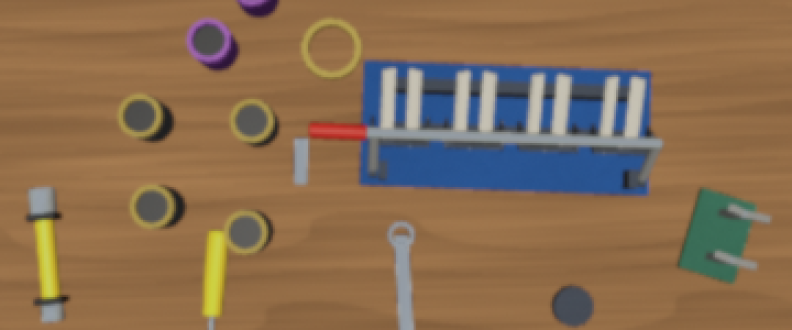

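The crop confirms the four plain sleeves, the gauge with collars at both ends, the red grip and the green stand with two posts. The screwdriver handle sits close to the sleeve at (212,245).

```bash
cat > m.py <<'E'
from h import *
np.set_printoptions(precision=4,suppress=True)
T=np.load('top0.npz');S=np.load('scene0.npz')
D={}
for n,Z in(('top',T),('scene',S)):
    D[n]=(cloud(n,Z['d']),Z['im'],cv2.cvtColor(Z['im'],cv2.COLOR_RGB2HSV))
W=D['top'][0]
for u,v in((254,200),(280,200),(390,205),(122,256),(428,247),(197,265),(237,213)): print((u,v),W[v,u],D['top'][2][v,u])
Ws=D['scene'][0]
for u,v in((297,229),(245,153),(428,315)): print('s',(u,v),Ws[v,u],D['scene'][2][v,u])
def col(n,lo,hi,box):
    W,im,h=D[n]; m=cv2.inRange(h,np.array(lo),np.array(hi))>0
    x0,x1,y0,y1=box; m&=(W[...,0]>x0)&(W[...,0]<x1)&(W[...,1]>y0)&(W[...,1]<y1); return W[m]
def line(p):
    if len(p)<5: return len(p)
    (cx,cy),(w,h),a=cv2.minAreaRect(p[:,:2].astype(np.float32))
    b=cv2.boxPoints(((cx,cy),(w,h),a)); e=max((b[1]-b[0],b[2]-b[1]),key=np.linalg.norm)
    return 'mid',np.array([cx,cy]),'size',(round(w,4),round(h,4)),'yaw',np.degrees(np.arctan2(e[1],e[0])),'z',np.percentile(p[:,2],[5,50,95]),len(p)
for n in D:
    print(n,'grip',line(col(n,(0,150,60),(8,255,255),(.45,.7,-.1,.2))))
    print(n,'gaugehandle',line(col(n,(22,150,60),(34,255,255),(.35,.55,.33,.5))))
    print(n,'rackblue',line(col(n,(105,120,40),(125,255,255),(.45,.72,-.35,.1))))
    print(n,'standgreen',line(col(n,(60,80,30),(95,255,255),(.35,.6,-.5,-.25))))
    W=D[n][0]
    m=(W[...,0]>.35)&(W[...,0]<.6)&(W[...,1]>-.5)&(W[...,1]<-.28)&(W[...,2]>.03)&(W[...,2]<.15); p=W[m]; print(n,'posts',line(p))
    if len(p)>5:
        q=p[p[:,2]>.07]; r,l,k=cv2.kmeans(q[:,:2].astype(np.float32),2,None,(3,50,1e-4),5,0); l=l.ravel()
        print([line(q[l==i]) for i in(0,1)])
    m=(W[...,0]>.3)&(W[...,0]<.6)&(W[...,1]>.33)&(W[...,1]<.5)&(W[...,2]>.008)&(W[...,2]<.045); print(n,'gauge all',line(W[m]))
E
python3 m.py
```

```text
(254, 200) [0.5716 0.0564 0.1169] [  2 173 200]
(280, 200) [ 0.5701 -0.0064  0.1158] [104  24 162]
(390, 205) [ 0.5516 -0.2738  0.1107] [104  21 160]
(122, 256) [0.4427 0.3998 0.0268] [ 29 172 205]
(428, 247) [ 0.4449 -0.3928  0.0122] [ 77 119 109]
(197, 265) [0.4149 0.2078 0.0312] [ 31 170 209]
(237, 213) [0.5464 0.1039 0.011 ] [105  25 165]
s (297, 229) [0.5777 0.0662 0.1137] [  2 177 203]
s (245, 153) [ 0.4487 -0.3719  0.0132] [ 72  89 121]
s (428, 315) [0.4453 0.4151 0.0227] [ 25 149 209]
top grip ('mid', array([0.5748, 0.0632]), 'size', (0.0675, 0.0197), 'yaw', np.float32(83.07511), 'z', array([0.1097, 0.1164, 0.1206]), 185)
top gaugehandle ('mid', array([0.4397, 0.4072]), 'size', (0.0922, 0.0298), 'yaw', np.float32(2.6498373), 'z', array([0.0181, 0.0257, 0.0318]), 302)
top rackblue ('mid', array([ 0.5804, -0.1389]), 'size', (0.3402, 0.1458), 'yaw', np.float32(86.29645), 'z', array([0.0079, 0.0127, 0.0178]), 3677)
top standgreen ('mid', array([ 0.446 , -0.3865]), 'size', (0.0687, 0.0945), 'yaw', np.float32(-19.081089), 'z', array([0.008 , 0.0128, 0.0173]), 744)
top posts ('mid',
[... 992 characters left out ...]
dgreen ('mid', array([ 0.4475, -0.3803]), 'size', (0.0641, 0.0879), 'yaw', np.float32(-20.185034), 'z', array([0.0091, 0.0125, 0.0155]), 155)
scene posts ('mid', array([ 0.4979, -0.3308]), 'size', (0.215, 0.0734), 'yaw', np.float32(44.7342), 'z', array([0.0368, 0.0663, 0.1111]), 259)
[('mid', array([ 0.5566, -0.2876]), 'size', (0.0137, 0.021), 'yaw', np.float32(-12.999607), 'z', array([0.0721, 0.1117, 0.1167]), 26), ('mid', array([ 0.4447, -0.3831]), 'size', (0.0461, 0.062), 'yaw', np.float32(-19.72762), 'z', array([0.0729, 0.0928, 0.1038]), 83)]
scene gauge all ('mid', array([0.4438, 0.4075]), 'size', (0.1582, 0.0341), 'yaw', np.float32(4.6613684), 'z', array([0.0164, 0.0282, 0.035 ]), 674)
```

```bash
cat > plan.py <<'E'
from h import *
from scipy.spatial.transform import Rotation as Ro, Slerp
Z3=np.array([0,0,1.])
def down(az):  # tool down, y axis at azimuth az (deg)
    a=np.radians(az); y=np.array([np.cos(a),np.sin(a),0]); z=-Z3; return np.stack([np.cross(y,z),y,z],1)
def pitched(az,pit):  # tool z heading az, pit deg below horizontal, y horizontal to the left
    a,p=np.radians(az),np.radians(pit); z=np.array([np.cos(a)*np.cos(p),np.sin(a)*np.cos(p),-np.sin(p)])
    y=np.array([-np.sin(a),np.cos(a),0]); return np.stack([np.cross(y,z),y,z],1)
def gp(p,R): return np.asarray(p,float)+.002*R[:,2]   # grasp point -> TCP
def plan(wps,start=None,per=20,step=.03,ang=.09):
    """wps: (tcp,R,claw[,minrows]) ; prints calls of <=20 rows"""
    s=sense(); p,R=(np.array(s['eef_pos']),np.array(s['eef_rot'])) if start is None else start
    rows=[]
    for w in wps:
        q,Q,c=w[0],w[1],w[2]; mn=w[3] if len(w)>3 else 1
        q=np.asarray(q,float); dv=Ro.from_matrix(R.T@Q).magnitude()
        n=max(mn,int(np.ceil(np.linalg.norm(q-p)/step)),int(np.ceil(dv/ang)))
        sl=Slerp([0,1],Ro.from_matrix([R,Q])); p0=p
        for i in range(1,n+1):
            t=p0+(q-p0)*i/n; Rt=sl(i/n).as_matrix()
            x=np.round(R.T@(t-p)/.05,2); r=np.round(Ro.from_matrix(R.T@Rt).as_rotvec()/.1,2)
            p=p+R@x*.05; R=R@Ro.from_rotvec(r*.1).as_matrix(); rows.append((c,x,r))
    for k in range(0,len(rows),per):
        b=rows[k:k+per]; f=lambda a:[(round(float(v),2) or 0) for v in a]
        print(len(b),json.dumps({"claw":[x[0] for x in b],"xyz":[f(x[1]) for x in b],"dr":[f(x[2]) for x in b]}).replace('.0,',',').replace('.0]',']'))
    return p,R
E
python3 - <<'E'
from plan import *
R=down(-3.75); G=np.array([.574,.065,.106])
plan([(G+[0,0,.08],R,.6,12),(gp(G,R),R,.6,5)],step=.035)
E
```

```text
20 {"claw": [0.6, 0.6, 0.6, 0.6, 0.6, 0.6, 0.6, 0.6, 0.6, 0.6, 0.6, 0.6, 0.6, 0.6, 0.6, 0.6, 0.6, 0.6, 0.6, 0.6], "xyz": [[-0.6, -0.32, 0.07], [-0.62, -0.28, 0.08], [-0.64, -0.23, 0.07], [-0.65, -0.19, 0.07], [-0.67, -0.13, 0.07], [-0.67, -0.09, 0.08], [-0.68, -0.04, 0.07], [-0.68, 0.02, 0.07], [-0.67, 0.06, 0.08], [-0.67, 0.11, 0.07], [-0.66, 0.17, 0.07], [-0.65, 0.21, 0.07], [-0.63, 0.25, 0.08], [-0.6, 0.31, 0.07], [-0.59, 0.34, 0.07], [-0.56, 0.39, 0.07], [-0.52, 0.43, 0.08], [0, 0, 0.33], [0, 0, 0.32], [0, 0, 0.33]], "dr": [[0, 0, 0.74], [0, 0, 0.73], [0, 0, 0.74], [0, 0, 0.74], [0, 0, 0.73], [0, 0, 0.74], [0, 0, 0.74], [0, 0, 0.73], [0, 0.01, 0.74], [0, 0, 0.74], [-0.01, 0, 0.73], [0, 0, 0.74], [0, 0, 0.74], [0, 0, 0.73], [0, 0, 0.74], [0, 0, 0.74], [0, 0, 0.73], [0, 0, 0], [0, 0, 0], [0, 0, 0]]}
2 {"claw": [0.6, 0.6], "xyz": [[0, 0, 0.33], [0, 0, 0.33]], "dr": [[0, 0, 0], [0, 0, 0]]}
```

Call:
jog_arm:
  claw: [0.6,0.6,0.6,0.6,0.6,0.6,0.6,0.6,0.6,0.6,0.6,0.6,0.6,0.6,0.6,0.6,0.6,0.6,0.6]
  xyz:
    - [-0.6,-0.32,0.07]
    - [-0.62,-0.28,0.08]
    - [-0.64,-0.23,0.07]
    - [-0.65,-0.19,0.07]
    - [-0.67,-0.13,0.07]
    - [-0.67,-0.09,0.08]
    - [-0.68,-0.04,0.07]
    - [-0.68,0.02,0.07]
    - [-0.67,0.06,0.08]
    - [-0.67,0.11,0.07]
    - [-0.66,0.17,0.07]
    - [-0.65,0.21,0.07]
    - [-0.63,0.25,0.08]
    - [-0.6,0.31,0.07]
    - [-0.59,0.34,0.07]
    - [-0.56,0.39,0.07]
    - [-0.52,0.43,0.08]
    - [0,0,0]
    - [0,0,0]
  dr:
    - [0,0,0.74]
    - [0,0,0.73]
    - [0,0,0.74]
    - [0,0,0.74]
    - [0,0,0.73]
    - [0,0,0.74]
    - [0,0,0.74]
    - [0,0,0.73]
    - [0,0.01,0.74]
    - [0,0,0.74]
    - [-0.01,0,0.73]
    - [0,0,0.74]
    - [0,0,0.74]
    - [0,0,0.73]
    - [0,0,0.74]
    - [0,0,0.74]
    - [0,0,0.73]
    - [0,0,0]
    - [0,0,0]

```text
time_s: 2.0
eef_pos: [0.574, 0.0648, 0.1853]
eef_rot: [[0.066, 0.998, -0.001], [0.998, -0.066, 0.001], [0.001, -0.001, -1.0]]
ft_force: [-0.0, 0.1, -0.2]
opening: 0.0511
finger_force: 0.0
```

Run:
```python
from h import *
im,d=grab('scene','scene1'); cv2.imwrite('pics/c2.png',cv2.resize(im[130:330,180:420,::-1],None,fx=3,fy=3,interpolation=3))
s=sense();print(s['eef_pos'],s['q'],s['opening'])
c=get_calibration('scene');K,R,t=(np.array(c[k]) for k in('mtx','R','t'))
for dz in(0,.017):
  x=K@(R@(s['eef_pos']+s['eef_rot'][:,2]*dz)+t.ravel());print(x[:2]/x[2])
```

```text
[0.57369298 0.06548171 0.18572891] [1.12984732e-01 1.38555821e-01 1.11312704e-01 1.54402437e+00
 1.43087916e-03 1.74840356e+00] 0.0512824325628832
[299.03946971 209.05481878]
[298.80757391 213.72985135]
```

View pics/c2.png

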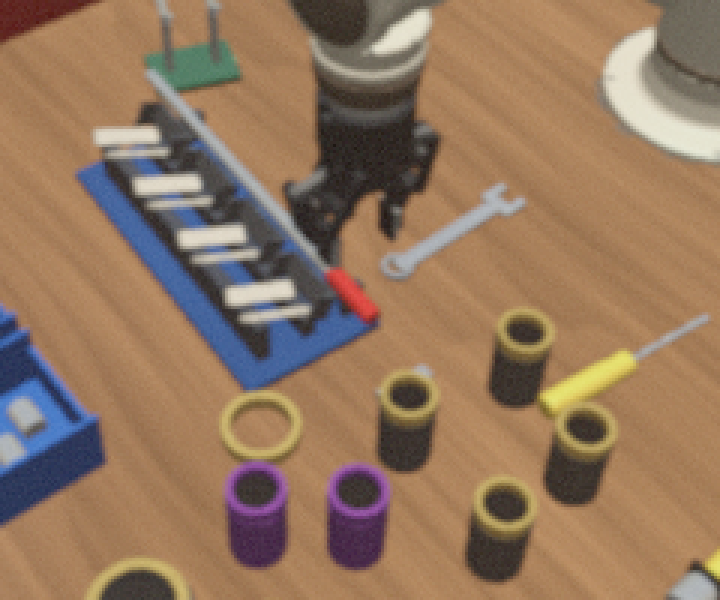

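The view shows the gripper above and slightly behind the red grip at crop (355,295), and the fingertips match their projected place to about 2 px. I'll descend and pinch.

Call:
jog_arm:
  claw: [0.6,0.6,0.6,0.6,0.6,0.6,0,0,0,0,0,0]
  xyz:
    - [0,0,0.27]
    - [0,0,0.27]
    - [0,0,0.27]
    - [0,0,0.27]
    - [0,0,0.27]
    - [0,0,0.27]
    - [0,0,0]
    - [0,0,0]
    - [0,0,0]
    - [0,0,0]
    - [0,0,0]
    - [0,0,0]
  dr:
    - [0,0,0]
    - [0,0,0]
    - [0,0,0]
    - [0,0,0]
    - [0,0,0]
    - [0,0,0]
    - [0,0,0]
    - [0,0,0]
    - [0,0,0]
    - [0,0,0]
    - [0,0,0]
    - [0,0,0]

```text
time_s: 3.25
eef_pos: [0.5744, 0.0654, 0.1056]
eef_rot: [[0.065, 0.998, 0.001], [0.998, -0.065, 0.001], [0.001, 0.001, -1.0]]
ft_force: [0.7, 0.2, 0.8]
opening: 0.016
finger_force: 58.8
```

Run:
```python
from plan import *
s=sense(); print(s['eef_pos'],s['opening'],s['ft_force'])
im,d=grab('scene','scene2'); cv2.imwrite('pics/c3.png',cv2.resize(im[170:270,230:350,::-1],None,fx=4,fy=4,interpolation=3))
p=np.array(s['eef_pos']);R=s['eef_rot']; u=np.array([.998,-.065,0])
h=p-.042*u; w=[]
# arc relative to present pose
for th in np.linspace(0,2.0,19)[1:]:
    a=np.arctan2(71,42)+th
    w.append((p+u*(.083*np.cos(a)-.042)+Z3*(.083*np.sin(a)-.071),R,0))
plan(w)
```

```text
[0.57440174 0.0654467  0.10560559] 0.015955002983605443 [0.65831733 0.22548525 0.79830415]
18 {"claw": [0, 0, 0, 0, 0, 0, 0, 0, 0, 0, 0, 0, 0, 0, 0, 0, 0, 0], "xyz": [[0, -0.16, -0.09], [0, -0.17, -0.07], [0, -0.18, -0.05], [0, -0.18, -0.02], [0, -0.19, -0.01], [0, -0.18, 0.01], [0, -0.18, 0.04], [0, -0.18, 0.05], [0, -0.17, 0.07], [0, -0.16, 0.1], [0, -0.14, 0.11], [0, -0.14, 0.12], [0, -0.12, 0.14], [0, -0.11, 0.15], [0, -0.08, 0.16], [0, -0.07, 0.17], [0, -0.05, 0.18], [0, -0.03, 0.18]], "dr": [[0, 0, 0], [0, 0, 0], [0, 0, 0], [0, 0, 0], [0, 0, 0], [0, 0, 0], [0, 0, 0], [0, 0, 0], [0, 0, 0], [0, 0, 0], [0, 0, 0], [0, 0, 0], [0, 0, 0], [0, 0, 0], [0, 0, 0], [0, 0, 0], [0, 0, 0], [0, 0, 0]]}
```

View pics/c3.png

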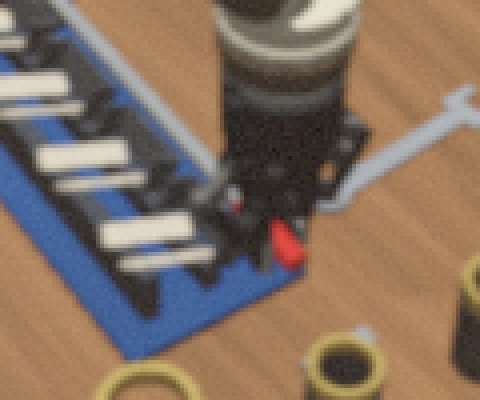

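The red grip is pinched between the pads (crop 285,240), so I'll swing it along the arc.

Call:
jog_arm:
  claw: [0,0,0,0,0,0,0,0,0,0,0,0,0,0,0,0,0,0,0,0]
  xyz:
    - [0,-0.16,-0.09]
    - [0,-0.17,-0.07]
    - [0,-0.18,-0.05]
    - [0,-0.18,-0.02]
    - [0,-0.19,-0.01]
    - [0,-0.18,0.01]
    - [0,-0.18,0.04]
    - [0,-0.18,0.05]
    - [0,-0.17,0.07]
    - [0,-0.16,0.1]
    - [0,-0.14,0.11]
    - [0,-0.14,0.12]
    - [0,-0.12,0.14]
    - [0,-0.11,0.15]
    - [0,-0.08,0.16]
    - [0,-0.07,0.17]
    - [0,-0.05,0.18]
    - [0,-0.03,0.18]
    - [0,0,0]
    - [0,0,0]
  dr:
    - [0,0,0]
    - [0,0,0]
    - [0,0,0]
    - [0,0,0]
    - [0,0,0]
    - [0,0,0]
    - [0,0,0]
    - [0,0,0]
    - [0,0,0]
    - [0,0,0]
    - [0,0,0]
    - [0,0,0]
    - [0,0,0]
    - [0,0,0]
    - [0,0,0]
    - [0,0,0]
    - [0,0,0]
    - [0,0,0]
    - [0,0,0]
    - [0,0,0]

```text
time_s: 5.3
eef_pos: [0.4546, 0.0742, 0.0482]
eef_rot: [[0.065, 0.998, 0.013], [0.998, -0.065, 0.003], [0.004, 0.012, -1.0]]
ft_force: [6.1, -2.1, 25.9]
opening: 0.016
finger_force: 65.8
```

Run:
```python
from plan import *
s=sense(); p=np.array(s['eef_pos']);R=down(-3.75)
plan([(p,s['eef_rot'],.6,4),(p+[0,0,.12],R,.6,5),([.36,-.1,.3],down(-20),1,6)],step=.035)
```

```text
16 {"claw": [0.6, 0.6, 0.6, 0.6, 0.6, 0.6, 0.6, 0.6, 0.6, 1, 1, 1, 1, 1, 1, 1], "xyz": [[0, 0, 0], [0, 0, 0], [0, 0, 0], [0, 0, 0], [0, 0.01, -0.48], [0, 0, -0.48], [0, 0, -0.48], [0, 0.01, -0.48], [0.01, 0, -0.48], [-0.52, -0.24, -0.38], [-0.52, -0.21, -0.37], [-0.53, -0.2, -0.38], [-0.54, -0.17, -0.38], [-0.55, -0.15, -0.37], [-0.55, -0.13, -0.38], [-0.56, -0.11, -0.38]], "dr": [[0, 0, 0], [0, 0, 0], [0, 0, 0], [0, 0, 0], [0.02, -0.01, 0], [0.03, 0, 0], [0.02, -0.01, 0], [0.03, -0.01, 0], [0.02, -0.01, 0], [0, 0, 0.41], [0, 0, 0.4], [0, 0, 0.41], [0, 0, 0.4], [0, 0, 0.41], [0.01, 0, 0.4], [0, 0, 0.41]]}
```

Call:
jog_arm:
  claw: [0.6,0.6,0.6,0.6,0.6,0.6,0.6,0.6,0.6,1,1,1,1,1,1,1]
  xyz:
    - [0,0,0]
    - [0,0,0]
    - [0,0,0]
    - [0,0,0]
    - [0,0.01,-0.48]
    - [0,0,-0.48]
    - [0,0,-0.48]
    - [0,0.01,-0.48]
    - [0.01,0,-0.48]
    - [-0.52,-0.24,-0.38]
    - [-0.52,-0.21,-0.37]
    - [-0.53,-0.2,-0.38]
    - [-0.54,-0.17,-0.38]
    - [-0.55,-0.15,-0.37]
    - [-0.55,-0.13,-0.38]
    - [-0.56,-0.11,-0.38]
  dr:
    - [0,0,0]
    - [0,0,0]
    - [0,0,0]
    - [0,0,0]
    - [0.02,-0.01,0]
    - [0.03,0,0]
    - [0.02,-0.01,0]
    - [0.03,-0.01,0]
    - [0.02,-0.01,0]
    - [0,0,0.41]
    - [0,0,0.4]
    - [0,0,0.41]
    - [0,0,0.4]
    - [0,0,0.41]
    - [0.01,0,0.4]
    - [0,0,0.41]

```text
time_s: 6.9
eef_pos: [0.3574, -0.101, 0.2969]
eef_rot: [[0.343, 0.939, -0.013], [0.939, -0.343, -0.001], [-0.006, -0.012, -1.0]]
ft_force: [0.8, 0.6, -0.2]
opening: 0.0852
finger_force: 0.0
```

Run:
```python
from h import *
np.set_printoptions(precision=4,suppress=True)
a,d=grab('top','top3'); b,e=grab('scene','scene3')
A=cv2.resize(a[150:250,220:440,::-1],None,fx=3.6,fy=3.6,interpolation=3);cv2.imwrite('pics/c4.png',A)
yaw=np.radians(-3.75);ux=np.array([np.cos(yaw),np.sin(yaw)]);uy=np.array([-ux[1],ux[0]])
for n,im,dd in(('top',a,d),('scene',b,e)):
    W=cloud(n,dd);hsv=cv2.cvtColor(im,cv2.COLOR_RGB2HSV)
    m=(hsv[...,1]<50)&(hsv[...,2]>170)&(W[...,0]>.5)&(W[...,0]<.72)&(W[...,1]>-.35)&(W[...,1]<.06)&(W[...,2]>.03)
    p=W[m];X=p[:,:2]@ux;Y=p[:,:2]@uy
    A=np.c_[X,np.ones(len(X))];k=np.linalg.lstsq(A,p[:,2],rcond=None)[0]
    print(n,m.sum(),'X',np.percentile(X,[1,3,50,97,99]),'slope',np.degrees(np.arctan(k[0])),'z at X=.6',k@[.6,1])
    h,ed=np.histogram(Y,bins=np.arange(-.30,.02,.004)); print([(round(ed[i]+.002,3),int(h[i])) for i in range(len(h)) if h[i]>0])
    m=(hsv[...,1]>150)&((hsv[...,0]<9))&(W[...,0]>.4)&(W[...,0]<.6)&(W[...,1]>0)&(W[...,1]<.15); print('grip',W[m].mean(0),m.sum())
```

```text
top 1058 X [0.5792 0.5806 0.6117 0.6417 0.6434] slope 24.515688779179055 z at X=.6 0.05528573042588095
[(np.float64(-0.25), 14), (np.float64(-0.246), 49), (np.float64(-0.242), 48), (np.float64(-0.238), 36), (np.float64(-0.222), 2), (np.float64(-0.218), 30), (np.float64(-0.214), 34), (np.float64(-0.21), 43), (np.float64(-0.206), 7), (np.float64(-0.166), 6), (np.float64(-0.162), 43), (np.float64(-0.158), 45), (np.float64(-0.154), 47), (np.float64(-0.15), 1), (np.float64(-0.134), 28), (np.float64(-0.13), 37), (np.float64(-0.126), 41), (np.float64(-0.122), 18), (np.float64(-0.082), 1), (np.float64(-0.078), 35), (np.float64(-0.074), 48), (np.float64(-0.07), 44), (np.float64(-0.066), 10), (np.float64(-0.05), 21), (np.float64(-0.046), 39), (np.float64(-0.042), 42), (np.float64(-0.038), 26), (np.float64(0.006), 27), (np.float64(0.01), 40), (np.float64(0.014), 43)]
grip [0.4539 0.066  0.0492] 180
scene 609 X [0.5052 0.5771 0.6128 0.643  0.6444] slope 19.055126587971284 z at X=.6 0.05732593897964286
[(np.float64(-0.25), 1), (np.float64(-0.246), 8), (np.float64(-0.242), 34), (np.float64(-0.238), 36), (np.float64(-0.234), 19), (np.float64(-0.23), 4), (np.float64(-0.21), 3), (np.float64(-0.206), 23), (np.float64(-0.202), 4), (np.float64(-0.178), 2), (np.float64(-0.174), 2), (np.float64(-0.17), 1), (np.float64(-0.162), 6), (np.float64(-0.158), 28), (np.float64(-0.154), 41), (np.float64(-0.15), 32), (np.float64(-0.146), 3), (np.float64(-0.126), 2), (np.float64(-0.122), 12), (np.float64(-0.118), 17), (np.float64(-0.094), 1), (np.float64(-0.09), 2), (np.float64(-0.078), 2), (np.float64(-0.074), 30), (np.float64(-0.07), 39), (np.float64(-0.066), 38), (np.float64(-0.062), 3), (np.float64(-0.042), 1), (np.float64(-0.038), 11), (np.float64(-0.034), 20), (np.float64(-0.03), 1), (np.float64(-0.006), 1), (np.float64(0.006), 2), (np.float64(0.01), 24), (np.float64(0.014), 38)]
grip [0.4555 0.0717 0.0498] 115
```

View pics/c4.png

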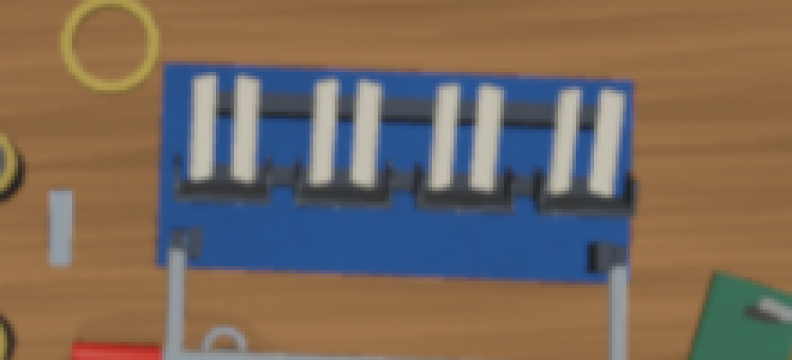

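The rack is clear and the keeper bar lies low in front of it. The four V's show at crop x ≈ 225, 345, 465 and 590. Next is the sleeve at (212,245): I'll grasp it with the tool pitched 25° below horizontal, so that the 65° roll ends with the tool pointing straight down.

```bash
cat >> plan.py <<'E'
YAW=-3.75; _a=np.radians(YAW); UX=np.array([np.cos(_a),np.sin(_a),0]); UY=np.array([-np.sin(_a),np.cos(_a),0])
CX=np.cos(np.radians(25))*UX+np.sin(np.radians(25))*Z3; CZ=np.cross(CX,UY)
X0=.5675; YK=[.0295,-.0555,-.1405,-.226]
def cradle(k): return X0*UX+YK[k-1]*UY+.062*Z3
E
python3 - <<'E'
from plan import *
c=np.array([.465,.168,.060]); az=20; R=pitched(az,25); g=gp(c,R)
st=plan([([.33,.05,.26],down(45),1),([.30,.10,.22],down(110),1),(g-.09*R[:,2],R,1)],step=.04,ang=.1)
print('--approach');plan([(g,R,1,6),(g,R,0,6)],start=st)
E
```

```text
20 {"claw": [1, 1, 1, 1, 1, 1, 1, 1, 1, 1, 1, 1, 1, 1, 1, 1, 1, 1, 1, 1], "xyz": [[0.22, -0.13, 0.06], [0.24, -0.11, 0.07], [0.24, -0.08, 0.06], [0.25, -0.07, 0.07], [0.25, -0.04, 0.06], [0.26, -0.01, 0.06], [0.26, 0.01, 0.07], [0.25, 0.03, 0.06], [0.26, 0.06, 0.07], [0.24, 0.08, 0.06], [0.23, 0.11, 0.06], [0.23, 0.12, 0.07], [0.09, 0.02, 0.07], [0.1, 0.04, 0.06], [0.08, 0.04, 0.07], [0.09, 0.05, 0.07], [0.08, 0.05, 0.06], [0.07, 0.07, 0.07], [0.07, 0.07, 0.07], [0.06, 0.08, 0.06]], "dr": [[-0.01, 0, -0.95], [-0.01, 0, -0.95], [-0.01, 0, -0.95], [-0.01, 0, -0.95], [-0.01, 0, -0.94], [-0.01, 0, -0.95], [-0.01, 0, -0.95], [-0.01, 0.01, -0.95], [-0.01, 0, -0.95], [0, 0, -0.95], [-0.01, 0, -0.95], [-0.01, 0, -0.95], [0, 0, -0.95], [0, 0, -0.94], [0, 0, -0.95], [0, 0, -0.94], [0, 0, -0.95], [0, 0, -0.94], [0, 0, -0.95], [0, 0, -0.94]]}
16 {"claw": [1, 1, 1, 1, 1, 1, 1, 1, 1, 1, 1, 1, 1, 1, 1, 1], "xyz": [[0.05, 0.08, 0.07], [0.04, 0.08, 0.07], [0.04, 0.09, 0.06], [0.02, 0.1, 0.07], [-0.16, 0.01, 0.2], [-0.15, 0.01, 0.22], [-0.12, 0.02, 0.24], [-0.1, 0.01, 0.24], [-0.08, 0.01, 0.25], [-0.05, 0.01, 0.25], [-0.03, 0.02, 0.27], [0, 0.01, 0.26], [0.02, 0.01, 0.26], [0.04, 0.01, 0.26], [0.07, 0.01, 0.25], [0.1, 0.02, 0.24]], "dr": [[0, 0, -0.95], [0, 0, -0.94], [0, 0, -0.95], [0, 0, -0.94], [0, -0.95, 0], [0, -0.94, 0], [0, -0.95, 0], [0, -0.94, 0], [0, -0.95, 0], [0, -0.94, 0], [0, -0.95, 0], [0, -0.95, 0], [0, -0.94, 0], [0, -0.95, 0], [0, -0.94, 0], [0, -0.95, 0]]}
--approach
12 {"claw": [1, 1, 1, 1, 1, 1, 0, 0, 0, 0, 0, 0], "xyz": [[0, 0, 0.3], [0, 0, 0.3], [0, 0, 0.3], [0, 0, 0.3], [0, 0, 0.3], [0, 0, 0.3], [0, 0, 0], [0, 0, 0], [0, 0, 0], [0, 0, 0], [0, 0, 0], [0, 0, 0]], "dr": [[0, 0, 0], [0, 0, 0], [0, 0, 0], [0, 0, 0], [0, 0, 0], [0, 0, 0], [0, 0, 0], [0, 0, 0], [0, 0, 0], [0, 0, 0], [0, 0, 0], [0, 0, 0]]}
```

Call:
jog_arm:
  claw: [1,1,1,1,1,1,1,1,1,1,1,1,1,1,1,1,1,1,1,1]
  xyz:
    - [0.22,-0.13,0.06]
    - [0.24,-0.11,0.07]
    - [0.24,-0.08,0.06]
    - [0.25,-0.07,0.07]
    - [0.25,-0.04,0.06]
    - [0.26,-0.01,0.06]
    - [0.26,0.01,0.07]
    - [0.25,0.03,0.06]
    - [0.26,0.06,0.07]
    - [0.24,0.08,0.06]
    - [0.23,0.11,0.06]
    - [0.23,0.12,0.07]
    - [0.09,0.02,0.07]
    - [0.1,0.04,0.06]
    - [0.08,0.04,0.07]
    - [0.09,0.05,0.07]
    - [0.08,0.05,0.06]
    - [0.07,0.07,0.07]
    - [0.07,0.07,0.07]
    - [0.06,0.08,0.06]
  dr:
    - [-0.01,0,-0.95]
    - [-0.01,0,-0.95]
    - [-0.01,0,-0.95]
    - [-0.01,0,-0.95]
    - [-0.01,0,-0.94]
    - [-0.01,0,-0.95]
    - [-0.01,0,-0.95]
    - [-0.01,0.01,-0.95]
    - [-0.01,0,-0.95]
    - [0,0,-0.95]
    - [-0.01,0,-0.95]
    - [-0.01,0,-0.95]
    - [0,0,-0.95]
    - [0,0,-0.94]
    - [0,0,-0.95]
    - [0,0,-0.94]
    - [0,0,-0.95]
    - [0,0,-0.94]
    - [0,0,-0.95]
    - [0,0,-0.94]

```text
time_s: 9.0
eef_pos: [0.3091, 0.0859, 0.2306]
eef_rot: [[-1.0, 0.02, -0.004], [0.02, 1.0, 0.001], [0.004, 0.001, -1.0]]
ft_force: [0.3, -0.4, -0.1]
opening: 0.085
finger_force: 0.0
```

Call:
jog_arm:
  claw: [1,1,1,1,1,1,1,1,1,1,1,1,1,1,1,1,1]
  xyz:
    - [0.05,0.08,0.07]
    - [0.04,0.08,0.07]
    - [0.04,0.09,0.06]
    - [0.02,0.1,0.07]
    - [-0.16,0.01,0.2]
    - [-0.15,0.01,0.22]
    - [-0.12,0.02,0.24]
    - [-0.1,0.01,0.24]
    - [-0.08,0.01,0.25]
    - [-0.05,0.01,0.25]
    - [-0.03,0.02,0.27]
    - [0,0.01,0.26]
    - [0.02,0.01,0.26]
    - [0.04,0.01,0.26]
    - [0.07,0.01,0.25]
    - [0.1,0.02,0.24]
    - [0,0,0]
  dr:
    - [0,0,-0.95]
    - [0,0,-0.94]
    - [0,0,-0.95]
    - [0,0,-0.94]
    - [0,-0.95,0]
    - [0,-0.94,0]
    - [0,-0.95,0]
    - [0,-0.94,0]
    - [0,-0.95,0]
    - [0,-0.94,0]
    - [0,-0.95,0]
    - [0,-0.95,0]
    - [0,-0.94,0]
    - [0,-0.95,0]
    - [0,-0.94,0]
    - [0,-0.95,0]
    - [0,0,0]

```text
time_s: 10.7
eef_pos: [0.5105, 0.1852, 0.104]
eef_rot: [[-0.492, -0.349, 0.797], [-0.179, 0.937, 0.3], [-0.852, 0.005, -0.524]]
ft_force: [-1.5, -0.2, -0.5]
opening: 0.0855
finger_force: 0.0
```

Run:
```python
from plan import *
np.set_printoptions(precision=3,suppress=True)
s=sense(); print(s['eef_pos'],s['q']);print(s['eef_rot']-pitched(20,25))
im,d=grab('scene','scene4'); cv2.imwrite('pics/c5.png',cv2.resize(im[180:340,290:470,::-1],None,fx=3.5,fy=3.5,interpolation=3))
c=np.array([.465,.168,.060]); R=pitched(20,25); g=gp(c,R)
plan([(g,R,1,6),(g,R,0,6)])
```

```text
[0.511 0.185 0.104] [ 0.34  -0.846 -1.145  0.252  0.017 -0.005]
[[-0.095 -0.007 -0.054]
 [-0.034 -0.003 -0.01 ]
 [ 0.055  0.005 -0.101]]
12 {"claw": [1, 1, 1, 1, 1, 1, 0, 0, 0, 0, 0, 0], "xyz": [[0.2, 0, -0.05], [0.19, 0, -0.06], [0.19, 0, -0.06], [0.19, -0.01, -0.07], [0.19, 0, -0.07], [0.19, 0, -0.07], [0, 0, 0], [0, 0, 0], [0, 0, 0], [0, 0, 0], [0, 0, 0], [0, 0, 0]], "dr": [[0.01, -0.21, 0], [0.02, -0.2, 0], [0.01, -0.21, 0], [0.02, -0.2, -0.01], [0.01, -0.21, 0], [0.02, -0.2, 0], [0, 0, 0], [0, 0, 0], [0, 0, 0], [0, 0, 0], [0, 0, 0], [0, 0, 0]]}
```

View pics/c5.png

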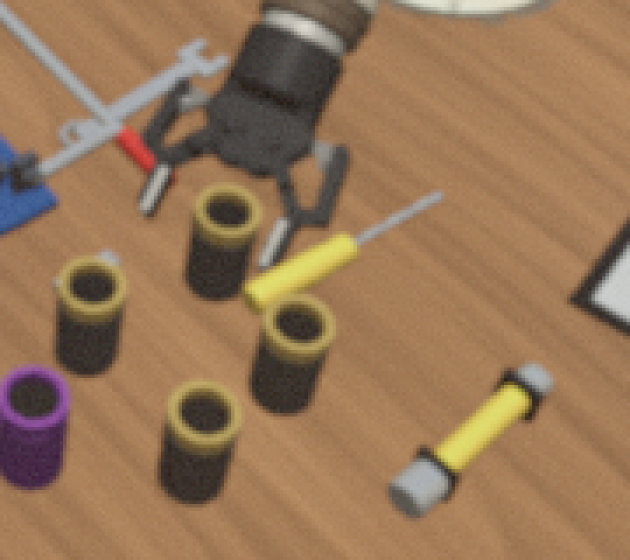

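The picture shows the gripper straddling above the near sleeve at crop (222,240). The arm stopped at its q2/q3 limits because this sleeve is too close in for a 25° pitch. I'll fit the planar arm model and choose a steeper pitch of 50° (115° at placing).

```bash
cat >> plan.py <<'E'
from scipy.optimize import least_squares
_D=[(.087,.176,np.pi/2,.55,.248),(.1386,.1113,np.pi/2,.5774,.1857),(-.846,-1.145,.551,.5433,.104)]
def fk(L,q2,q3,p): a,H,l1,l2,D=L; f=q2-q3; return np.array([a+l1*np.sin(q2)+l2*np.cos(f)+D*np.cos(p),H+l1*np.cos(q2)-l2*np.sin(f)-D*np.sin(p)])
LK=least_squares(lambda L:np.r_[np.concatenate([fk(L,*d[:3])-d[3:] for d in _D]),.02*(L-[0,.19,.5,.51,.49])],[0,.19,.5,.51,.49]).x
def ik(pos,pit):
    r=np.hypot(pos[0],pos[1]); p=np.radians(pit)
    s=least_squares(lambda q:fk(LK,q[0],q[1],p)-[r,pos[2]],[-.2,-.3]); q2,q3=s.x
    print('ik',np.round([q2,q3,p-q2+q3],2),'err',round(np.abs(s.fun).max(),3),'OK' if -.83<q2<1.8 and -1.13<q3<1.2 and p-q2+q3<2.2 else 'BAD')
E
python3 - <<'E'
from plan import *
print(LK)
az=20;p=50;c=np.array([.465,.168,.064]);R=pitched(az,p);g=gp(c,R);ik(g,p);ik(g+[0,0,.1],p)
for k in(1,2,3,4):
  for q in (110,115): ik(cradle(k)+.064*CX,q);ik(cradle(k)+.064*CX+.08*CZ,q)
s=sense();P=s['eef_pos']
st=plan([(P+[0,0,.07],pitched(20,40),1),(g+[0,0,.1],R,1,2)])
print('--');plan([(g,R,1,6),(g,R,0,7)],start=st)
E
```

```text
[-0.03074727  0.20951834  0.43155282  0.54729404  0.43859117]
ik [-0.72 -0.97  0.62] err 0.0 OK
ik [-0.78 -0.81  0.84] err 0.0 OK
ik [0.65 0.56 1.83] err 0.0 OK
ik [0.55 0.54 1.91] err 0.0 OK
ik [0.76 0.69 1.94] err 0.0 OK
ik [0.65 0.66 2.02] err 0.0 OK
ik [0.66 0.57 1.83] err 0.0 OK
ik [0.56 0.55 1.92] err 0.0 OK
ik [0.76 0.7  1.94] err 0.0 OK
ik [0.66 0.67 2.02] err 0.0 OK
ik [0.69 0.62 1.85] err 0.0 OK
ik [0.59 0.61 1.93] err 0.0 OK
ik [0.8  0.76 1.97] err 0.0 OK
ik [0.7  0.73 2.04] err 0.0 OK
ik [0.77 0.73 1.88] err 0.0 OK
ik [0.67 0.71 1.97] err 0.0 OK
ik [0.88 0.89 2.01] err 0.0 OK
ik [0.78 0.86 2.09] err 0.0 OK
5 {"claw": [1, 1, 1, 1, 1], "xyz": [[-0.4, 0, -0.25], [-0.38, 0, -0.26], [-0.37, 0, -0.29], [0.35, 0, -0.3], [0.37, 0, -0.26]], "dr": [[0.03, 0.46, 0], [0.03, 0.46, 0], [0.03, 0.46, 0], [0, 0.88, 0], [0, 0.87, 0]]}
--
13 {"claw": [1, 1, 1, 1, 1, 1, 0, 0, 0, 0, 0, 0, 0], "xyz": [[0.21, 0, 0.26], [0.22, 0, 0.25], [0.21, 0, 0.26], [0.22, 0, 0.25], [0.21, 0, 0.26], [0.22, 0, 0.25], [0, 0, 0], [0, 0, 0], [0, 0, 0], [0, 0, 0], [0, 0, 0], [0, 0, 0], [0, 0, 0]], "dr": [[0, 0, 0], [0, 0, 0], [0, 0, 0], [0, 0, 0], [0, 0, 0], [0, 0, 0], [0, 0, 0], [0, 0, 0], [0, 0, 0], [0, 0, 0], [0, 0, 0], [0, 0, 0], [0, 0, 0]]}
```

Call:
jog_arm:
  claw: [1,1,1,1,1,1]
  xyz:
    - [-0.4,0,-0.25]
    - [-0.38,0,-0.26]
    - [-0.37,0,-0.29]
    - [0.35,0,-0.3]
    - [0.37,0,-0.26]
    - [0,0,0]
  dr:
    - [0.03,0.46,0]
    - [0.03,0.46,0]
    - [0.03,0.46,0]
    - [0,0.88,0]
    - [0,0.87,0]
    - [0,0,0]

```text
time_s: 11.35
eef_pos: [0.4649, 0.1679, 0.1618]
eef_rot: [[-0.723, -0.341, 0.601], [-0.263, 0.94, 0.218], [-0.639, -0.0, -0.769]]
ft_force: [0.8, -0.0, -1.1]
opening: 0.0857
finger_force: 0.0
```

Run:
```python
from plan import *
np.set_printoptions(precision=3,suppress=True)
c=np.array([.465,.168,.064]);R=pitched(20,50);g=gp(c,R)
s=sense();print(s['eef_pos']-g,s['q'],s['ft_force'])
plan([(g+[0,0,.1],R,1,2),(g,R,1,6),(g,R,0,7)])
```

```text
[-0.001 -0.001  0.099] [ 0.346 -0.759 -0.801  0.835  0.001 -0.002] [ 0.751 -0.046 -1.093]
15 {"claw": [1, 1, 1, 1, 1, 1, 1, 1, 0, 0, 0, 0, 0, 0, 0], "xyz": [[-0.02, 0, 0], [-0.01, 0, 0.01], [0.21, 0, 0.26], [0.22, 0, 0.25], [0.21, 0, 0.26], [0.22, 0, 0.25], [0.21, 0, 0.26], [0.22, 0, 0.25], [0, 0, 0], [0, 0, 0], [0, 0, 0], [0, 0, 0], [0, 0, 0], [0, 0, 0], [0, 0, 0]], "dr": [[0, -0.02, 0], [-0.01, -0.03, 0], [0, 0, 0], [0, 0, 0], [0, 0, 0], [0, 0, 0], [0, 0, 0], [0, 0, 0], [0, 0, 0], [0, 0, 0], [0, 0, 0], [0, 0, 0], [0, 0, 0], [0, 0, 0], [0, 0, 0]]}
```

The model holds and the pose is reached. I'll descend, close and look.

Call:
jog_arm:
  claw: [1,1,1,1,1,1,1,0,0,0,0,0,0,0]
  xyz:
    - [-0.02,0,0]
    - [0.2,0,0.26]
    - [0.21,0,0.26]
    - [0.21,0,0.25]
    - [0.21,0,0.26]
    - [0.22,0,0.25]
    - [0.21,0,0.26]
    - [0,0,0]
    - [0,0,0]
    - [0,0,0]
    - [0,0,0]
    - [0,0,0]
    - [0,0,0]
    - [0,0,0]
  dr:
    - [0,-0.03,0]
    - [0,0,0]
    - [0,0,0]
    - [0,0,0]
    - [0,0,0]
    - [0,0,0]
    - [0,0,0]
    - [0,0,0]
    - [0,0,0]
    - [0,0,0]
    - [0,0,0]
    - [0,0,0]
    - [0,0,0]
    - [0,0,0]

```text
time_s: 12.75
eef_pos: [0.4689, 0.1689, 0.0645]
eef_rot: [[-0.717, -0.341, 0.608], [-0.261, 0.94, 0.22], [-0.646, -0.001, -0.763]]
ft_force: [1.0, -0.4, 1.1]
opening: 0.0489
finger_force: 62.6
```

```bash
cat >> plan.py <<'E'
def place(k,lift=.10,s=.064,dx=.003,pit=50,slope_up=.07):
    """from a grasp with tool pitch pit at height s: lift, carry, lower into cradle k"""
    st=sense(); P=np.array(st['eef_pos']); R=np.array(st['eef_rot'])
    Q=pitched(YAW,pit+65); T=gp(cradle(k)+(s+dx)*CX,Q)
    e=plan([(P+[0,0,lift],R,0),(T+slope_up*CZ+[-.05,0,.03],Q,0),(T+slope_up*CZ,Q,0,3)],step=.035,ang=.09)
    return e,T,Q
E
python3 - <<'E'
from plan import *
s=sense();print(s['eef_pos'],s['ft_force'])
im,d=grab('scene','scene5'); cv2.imwrite('pics/c6.png',cv2.resize(im[180:340,290:470,::-1],None,fx=3,fy=3,interpolation=3))
place(2)
E
```

```text
[0.46891378 0.16893926 0.06451572] [ 1.00976793 -0.39163643  1.13324052]
20 {"claw": [0, 0, 0, 0, 0, 0, 0, 0, 0, 0, 0, 0, 0, 0, 0, 0, 0, 0, 0, 0], "xyz": [[-0.43, 0, -0.51], [-0.43, 0, -0.51], [-0.43, 0, -0.51], [0.01, -0.39, -0.04], [-0.01, -0.39, -0.03], [-0.01, -0.39, -0.04], [-0.02, -0.39, -0.03], [-0.03, -0.39, -0.04], [-0.04, -0.39, -0.03], [-0.05, -0.38, -0.04], [-0.06, -0.39, -0.04], [-0.07, -0.38, -0.05], [-0.07, -0.38, -0.04], [-0.08, -0.38, -0.06], [-0.09, -0.38, -0.06], [-0.1, -0.37, -0.06], [-0.1, -0.38, -0.07], [-0.39, 0.02, 0.04], [-0.38, 0.03, 0.04], [-0.39, 0.02, 0.04]], "dr": [[0, 0, 0], [0, 0, 0], [0, 0, 0], [0.04, 0.8, 0.31], [0.04, 0.8, 0.31], [0.04, 0.8, 0.31], [0.04, 0.81, 0.31], [0.05, 0.8, 0.31], [0.04, 0.8, 0.3], [0.04, 0.8, 0.31], [0.04, 0.8, 0.31], [0.04, 0.8, 0.31], [0.04, 0.8, 0.31], [0.04, 0.81, 0.31], [0.04, 0.8, 0.31], [0.04, 0.8, 0.31], [0.04, 0.8, 0.31], [0, 0, 0], [0, 0, 0], [0, 0, 0]]}
```

View pics/c6.png

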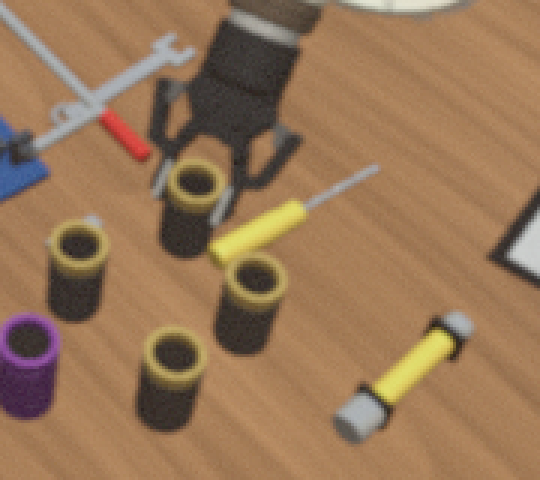

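The sleeve at crop (190,205) is held between the pads, still upright and clear of the screwdriver.

Call:
jog_arm:
  claw: [0,0,0,0,0,0,0,0,0,0,0,0,0,0,0,0,0,0,0,0]
  xyz:
    - [-0.43,0,-0.51]
    - [-0.43,0,-0.51]
    - [-0.43,0,-0.51]
    - [0.01,-0.39,-0.04]
    - [-0.01,-0.39,-0.03]
    - [-0.01,-0.39,-0.04]
    - [-0.02,-0.39,-0.03]
    - [-0.03,-0.39,-0.04]
    - [-0.04,-0.39,-0.03]
    - [-0.05,-0.38,-0.04]
    - [-0.06,-0.39,-0.04]
    - [-0.07,-0.38,-0.05]
    - [-0.07,-0.38,-0.04]
    - [-0.08,-0.38,-0.06]
    - [-0.09,-0.38,-0.06]
    - [-0.1,-0.37,-0.06]
    - [-0.1,-0.38,-0.07]
    - [-0.39,0.02,0.04]
    - [-0.38,0.03,0.04]
    - [-0.39,0.02,0.04]
  dr:
    - [0,0,0]
    - [0,0,0]
    - [0,0,0]
    - [0.04,0.8,0.31]
    - [0.04,0.8,0.31]
    - [0.04,0.8,0.31]
    - [0.04,0.81,0.31]
    - [0.05,0.8,0.31]
    - [0.04,0.8,0.3]
    - [0.04,0.8,0.31]
    - [0.04,0.8,0.31]
    - [0.04,0.8,0.31]
    - [0.04,0.8,0.31]
    - [0.04,0.8,0.31]
    - [0.04,0.8,0.31]
    - [0.04,0.8,0.31]
    - [0.04,0.8,0.31]
    - [0,0,0]
    - [0,0,0]
    - [0,0,0]

```text
time_s: 14.8
eef_pos: [0.5938, -0.0947, 0.1491]
eef_rot: [[-0.904, 0.066, -0.423], [0.06, 0.998, 0.028], [0.424, 0.0, -0.906]]
ft_force: [0.3, -0.6, -5.3]
opening: 0.0489
finger_force: 65.5
```

Run:
```python
from plan import *
np.set_printoptions(precision=4,suppress=True)
s=sense();Q=pitched(YAW,115);T=gp(cradle(2)+.067*CX,Q);P=s['eef_pos']
print(P,P-T-.07*CZ,s['opening'],'rot err',Ro.from_matrix(Q.T@s['eef_rot']).as_rotvec())
im,d=grab('scene','scene6');a,dt=grab('top','top6')
cv2.imwrite('pics/c7.png',np.hstack([cv2.resize(im[110:260,170:320,::-1],(400,400),interpolation=3),cv2.resize(a[120:240,240:360,::-1],(400,400),interpolation=3)]))
# sleeve bronze/dark body location: points within 60mm of expected axis
G=P-.002*s['eef_rot'][:,2]
for n,dd in(('scene',d),('top',dt)):
    W=cloud(n,dd)-G; X=W@CX;Y=W@UY;Zc=W@CZ
    m=(np.abs(Y)<.035)&(X>.005)&(X<.021)&(np.abs(Zc)<.04); print(n,m.sum(),'Y',np.percentile(Y[m],[3,97]),'Z',np.percentile(Zc[m],[3,50,97]))
    m=(np.abs(Y)<.02)&(np.abs(Zc)<.03)&(X<.04); print('Xend',np.percentile(X[m],[1,98,99.5]))
```

```text
[ 0.5938 -0.0947  0.1491] [ 0.0009 -0.0003 -0.0028] 0.04889994556114914 rot err [-0.0006  0.0013  0.0008]
scene 68 Y [-0.0189  0.0238] Z [-0.0191 -0.012   0.004 ]
Xend [-0.4179  0.0168  0.0188]Traceback (most recent call last):
  File "<stdin>", line 11, in <module>
    return _quantile_unchecked(
        a, q, axis, out, overwrite_input, method, keepdims, weights)
    return _ureduce(a,
                    func=_quantile_ureduce_func,
    ...<5 lines>...
                    overwrite_input=overwrite_input,
                    method=method)
    r = func(a, **kwargs)
    result = _quantile(arr,
                       quantiles=q,
    ...<2 lines>...
                       out=out,
                       weights=wgt)
    slices_having_nans = np.isnan(arr[-1, ...])
                                  ~~~^^^^^^^^^
IndexError: index -1 is out of bounds for axis 0 with size 0
```

View pics/c7.png

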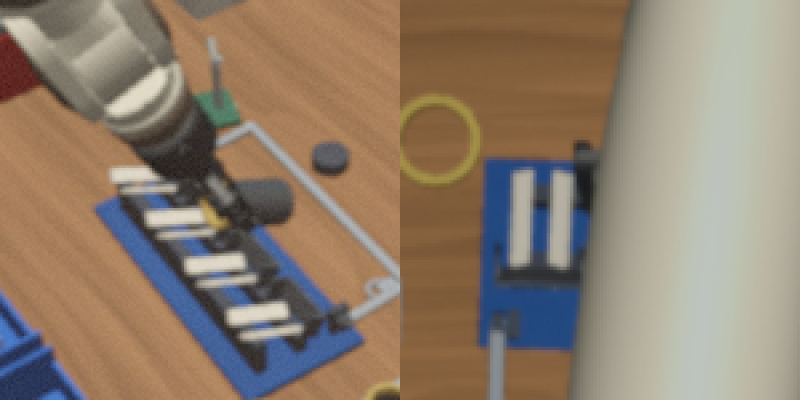

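The left half shows the sleeve at crop (255,200) held on the slope, with the dark foot low and the bronze end up-slope. The scene camera agrees with the gripper to about 1 mm in y and the top camera is about 5 mm off, so I'll use the scene camera's y values for the cradles.

```bash
sed -i 's/^X0=.*/X0=.5675; YK=[.0315,-.0535,-.1385,-.2235]/' plan.py
python3 - <<'E'
from plan import *
Q=pitched(YAW,115);T=gp(cradle(2)+.067*CX,Q)
st=plan([(T+.07*CZ,Q,0,1),(T+.015*CZ,Q,0,4),(T+.006*CZ,Q,0,4),(T+.006*CZ,Q,0,1)])
E
```

```text
10 {"claw": [0, 0, 0, 0, 0, 0, 0, 0, 0, 0], "xyz": [[0.06, 0.04, -0.08], [-0.21, 0, 0.18], [-0.21, 0, 0.18], [-0.21, 0, 0.17], [-0.21, 0, 0.18], [-0.03, 0, 0.03], [-0.04, 0, 0.03], [-0.03, 0, 0.03], [-0.04, 0, 0.03], [0, 0, 0]], "dr": [[0.01, -0.03, 0], [0, 0, 0], [0, 0, 0], [0, 0, 0], [0, 0, 0], [0, 0, 0], [0, 0, 0], [0, 0, 0], [0, 0, 0], [0, 0, 0]]}
```

Call:
jog_arm:
  claw: [0,0,0,0,0,0,0,0,0,0]
  xyz:
    - [0.06,0.04,-0.08]
    - [-0.21,0,0.18]
    - [-0.21,0,0.18]
    - [-0.21,0,0.17]
    - [-0.21,0,0.18]
    - [-0.03,0,0.03]
    - [-0.04,0,0.03]
    - [-0.03,0,0.03]
    - [-0.04,0,0.03]
    - [0,0,0]
  dr:
    - [0.01,-0.03,0]
    - [0,0,0]
    - [0,0,0]
    - [0,0,0]
    - [0,0,0]
    - [0,0,0]
    - [0,0,0]
    - [0,0,0]
    - [0,0,0]
    - [0,0,0]

```text
time_s: 15.9
eef_pos: [0.619, -0.0944, 0.098]
eef_rot: [[-0.906, 0.066, -0.419], [0.06, 0.998, 0.027], [0.42, -0.001, -0.908]]
ft_force: [-0.1, -0.6, -6.5]
opening: 0.0486
finger_force: 65.6
```

Run:
```python
from plan import *
np.set_printoptions(precision=4,suppress=True)
s=sense();Q=pitched(YAW,115);T=gp(cradle(2)+.067*CX,Q);P=s['eef_pos'];e=P-T
print('CX,UY,CZ',e@CX,e@UY,e@CZ,s['ft_force'],s['wrist_torque'])
plan([(T,Q,0,4),(T,Q,0,1)])
```

```text
CX,UY,CZ 0.0007792585785328073 -0.00017023035609749456 0.010093006372637152 [-0.0821 -0.6074 -6.5288] [-0.0574 -1.0039 -0.0085]
5 {"claw": [0, 0, 0, 0, 0], "xyz": [[-0.04, 0, 0.04], [-0.03, 0, 0.03], [-0.04, 0, 0.04], [-0.03, 0, 0.03], [0, 0, 0]], "dr": [[0, 0.01, 0], [0, 0.01, 0], [-0.01, 0, 0], [0, 0.01, -0.01], [0, 0, 0]]}
```

Call:
jog_arm:
  claw: [0,0,0,0,0,0,0]
  xyz:
    - [-0.04,0,0.04]
    - [-0.03,0,0.03]
    - [-0.04,0,0.04]
    - [-0.03,0,0.03]
    - [-0.03,0,0.03]
    - [0,0,0]
    - [0,0,0]
  dr:
    - [0,0.01,0]
    - [0,0.01,0]
    - [0,0,0]
    - [0,0.01,0]
    - [0,0,0]
    - [0,0,0]
    - [0,0,0]

```text
time_s: 16.6
eef_pos: [0.6218, -0.0958, 0.0888]
eef_rot: [[-0.904, 0.066, -0.423], [0.061, 0.998, 0.025], [0.424, -0.003, -0.906]]
ft_force: [-7.4, -6.0, 8.6]
opening: 0.0487
finger_force: 66.7
```

Run:
```python
from plan import *
np.set_printoptions(precision=4,suppress=True)
s=sense();Q=pitched(YAW,115);T=gp(cradle(2)+.067*CX,Q);P=s['eef_pos'];e=P-T
print('CX,UY,CZ',e@CX,e@UY,e@CZ,s['ft_force'],s['wrist_torque'])
im,d=grab('scene','scene7')
cv2.imwrite('pics/c8.png',cv2.resize(im[140:240,190:310,::-1],None,fx=5,fy=5,interpolation=3))
```

```text
CX,UY,CZ -0.0004426131646040357 -0.0014295158634874995 0.0005345258322706785 [-7.3917 -5.9561  8.5674] [-0.9724  1.7124  0.6203]
```

View pics/c8.png

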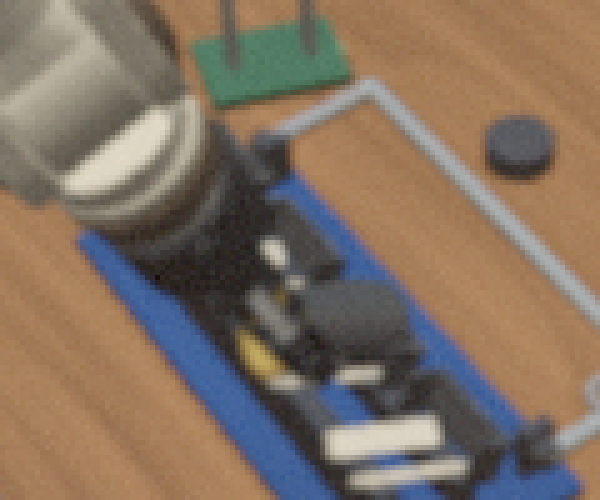

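The sleeve sits in the second V at crop (355,315), dark end forward, and the contact force shows it seated. I'll release, retreat, and locate the rest again.

```bash
sed -i 's/^X0=.*/X0=.5675; YK=[.030,-.055,-.140,-.225]/' plan.py
cat >> plan.py <<'E'
def sleeves(tag):
    """standing sleeve tops (bronze rim at z~.085) from the scene camera"""
    im,d=grab('scene',tag); W=cloud('scene',d); h=cv2.cvtColor(im,cv2.COLOR_RGB2HSV)
    m=((W[...,2]>.078)&(W[...,2]<.1)&(W[...,0]>.35)&(W[...,0]<.70)&(W[...,1]>.08)&(W[...,1]<.42)).astype(np.uint8)
    n,l,s,c=cv2.connectedComponentsWithStats(m)
    for i in range(1,n):
        if s[i,4]>60:
            q=W[l==i]; cc,r=cv2.minEnclosingCircle(q[:,:2].astype(np.float32)); print('top',np.round(cc,4),round(r,4),'px',c[i].round(),'hue',np.median(h[l==i][:,0]))
E
python3 - <<'E'
from plan import *
s=sense();P=np.array(s['eef_pos']);Q=np.array(s['eef_rot'])
U=P-.09*Q[:,2]
for c in((.496,.271,.064),(.598,.284,.064),(.589,.159,.064)):
    for p in(40,45,50): ik(c,p);ik(np.add(c,[0,0,.1]),p)
plan([(P,Q,.8,4),(U,Q,.8),(U+[0,0,.04],Q,1,1),([.47,.10,.27],pitched(15,80),1)],step=.035)
E
```

```text
ik [-0.59 -1.01  0.28] err 0.0 OK
ik [-0.7  -0.87  0.53] err 0.0 OK
ik [-0.54 -0.92  0.4 ] err 0.0 OK
ik [-0.63 -0.79  0.63] err 0.0 OK
ik [-0.48 -0.84  0.51] err 0.0 OK
ik [-0.56 -0.7   0.73] err 0.0 OK
ik [-0.27 -0.8   0.16] err 0.0 OK
ik [-0.39 -0.7   0.4 ] err 0.0 OK
ik [-0.24 -0.72  0.3 ] err 0.0 OK
ik [-0.35 -0.61  0.52] err 0.0 OK
ik [-0.2  -0.64  0.43] err 0.0 OK
ik [-0.29 -0.51  0.65] err 0.0 OK
ik [-0.43 -0.91  0.21] err 0.0 OK
ik [-0.55 -0.79  0.46] err 0.0 OK
ik [-0.39 -0.83  0.34] err 0.0 OK
ik [-0.49 -0.71  0.57] err 0.0 OK
ik [-0.34 -0.75  0.47] err 0.0 OK
ik [-0.43 -0.62  0.68] err 0.0 OK
18 {"claw": [0.8, 0.8, 0.8, 0.8, 0.8, 0.8, 0.8, 1, 1, 1, 1, 1, 1, 1, 1, 1, 1, 1], "xyz": [[0, 0, 0], [0, 0, 0], [0, 0, 0], [0, 0, 0], [0, 0, -0.6], [0, 0, -0.6], [0, 0, -0.6], [0.17, 0, -0.36], [0.17, 0, -0.36], [0.46, 0.41, 0.07], [0.46, 0.43, 0.03], [0.43, 0.44, 0.01], [0.42, 0.46, -0.03], [0.4, 0.48, -0.05], [0.38, 0.49, -0.09], [0.36, 0.5, -0.11], [0.32, 0.51, -0.14], [0.3, 0.53, -0.16]], "dr": [[0, 0, 0], [0, 0, 0], [0, 0, 0], [0, 0, 0], [0, 0, 0], [0, 0, 0], [0, 0, 0], [0, 0, 0], [0, 0, 0], [0.05, -0.67, -0.37], [0.04, -0.68, -0.36], [0.05, -0.67, -0.37], [0.04, -0.68, -0.37], [0.05, -0.67, -0.36], [0.04, -0.68, -0.37], [0.05, -0.67, -0.37], [0.04, -0.68, -0.36], [0.05, -0.67, -0.37]]}
```

Call:
jog_arm:
  claw: [0.8,0.8,0.8,0.8,0.8,0.8,0.8,1,1,1,1,1,1,1,1,1,1,1]
  xyz:
    - [0,0,0]
    - [0,0,0]
    - [0,0,0]
    - [0,0,0]
    - [0,0,-0.6]
    - [0,0,-0.6]
    - [0,0,-0.6]
    - [0.17,0,-0.36]
    - [0.17,0,-0.36]
    - [0.46,0.41,0.07]
    - [0.46,0.43,0.03]
    - [0.43,0.44,0.01]
    - [0.42,0.46,-0.03]
    - [0.4,0.48,-0.05]
    - [0.38,0.49,-0.09]
    - [0.36,0.5,-0.11]
    - [0.32,0.51,-0.14]
    - [0.3,0.53,-0.16]
  dr:
    - [0,0,0]
    - [0,0,0]
    - [0,0,0]
    - [0,0,0]
    - [0,0,0]
    - [0,0,0]
    - [0,0,0]
    - [0,0,0]
    - [0,0,0]
    - [0.05,-0.67,-0.37]
    - [0.04,-0.68,-0.36]
    - [0.05,-0.67,-0.37]
    - [0.04,-0.68,-0.37]
    - [0.05,-0.67,-0.36]
    - [0.04,-0.68,-0.37]
    - [0.05,-0.67,-0.37]
    - [0.04,-0.68,-0.36]
    - [0.05,-0.67,-0.37]

```text
time_s: 18.45
eef_pos: [0.4939, 0.0875, 0.2669]
eef_rot: [[-0.966, -0.229, 0.118], [-0.226, 0.973, 0.036], [-0.123, 0.008, -0.992]]
ft_force: [-0.4, 0.3, 0.3]
opening: 0.0852
finger_force: 0.0
```

```bash
cat >> plan.py <<'E'
def seated(im,d,k,n='scene'):
    """report sleeve in cradle k: upper surface height above home axis and x extent, cradle axes"""
    W=cloud(n,d)-cradle(k); X=W@CX;Y=W@UY;Zc=W@CZ
    m=(np.abs(Y)<.028)&(X>-.02)&(X<.12)&(Zc>.008)&(Zc<.05)
    if m.sum()<20: return print('cradle',k,'few points',m.sum())
    x,y,z=X[m],Y[m],Zc[m]; t=z>.017
    A=np.c_[x,y,np.ones(len(x))][t]; c=np.linalg.lstsq(A,z[t],rcond=None)[0]
    print('cradle',k,m.sum(),'x',np.percentile(x[t],[1,99]).round(4),'y',np.percentile(y,[2,98]).round(4),'ztop',np.percentile(z,97).round(4),'tilt',round(c[0],3))
E
python3 - <<'E'
from plan import *
sleeves('scene8'); Z=np.load('scene8.npz'); seated(Z['im'],Z['d'],2)
s=sense();print(s['eef_pos'],s['q'])
cv2.imwrite('pics/c9.png',cv2.resize(Z['im'][130:330,180:420,::-1],None,fx=3,fy=3,interpolation=3))
c=np.array([.496,.271,.064]);az=28.5;R=pitched(az,50);g=gp(c,R)
plan([(g+[0,0,.1],R,1),(g,R,1,6),(g,R,0,7)],step=.035)
E
```

```text
top [0.5878 0.1592] 0.0263 px [316. 262.] hue 21.0
top [0.495  0.2728] 0.0257 px [375. 273.] hue 22.0
top [0.6827 0.2054] 0.0251 px [301. 293.] hue 145.0
top [0.5978 0.2854] 0.0256 px [348. 298.] hue 21.0
cradle 2 338 x [-0.0021  0.0838] y [-0.0168  0.0243] ztop 0.027 tilt -0.012
[0.49104404 0.08957552 0.26949097] [ 0.17137617 -0.15119382 -0.02115788  1.57274112  0.01687171 -0.06156118]
20 {"claw": [1, 1, 1, 1, 1, 1, 1, 1, 1, 1, 1, 1, 1, 0, 0, 0, 0, 0, 0, 0], "xyz": [[-0.1, 0.5, 0.33], [-0.08, 0.49, 0.33], [-0.08, 0.48, 0.36], [-0.07, 0.48, 0.36], [-0.05, 0.47, 0.38], [-0.03, 0.46, 0.39], [-0.03, 0.45, 0.39], [0.22, 0, 0.26], [0.21, 0, 0.25], [0.22, 0, 0.26], [0.21, 0, 0.25], [0.22, 0, 0.26], [0.21, 0, 0.26], [0, 0, 0], [0, 0, 0], [0, 0, 0], [0, 0, 0], [0, 0, 0], [0, 0, 0], [0, 0, 0]], "dr": [[-0.14, -0.81, -0.35], [-0.14, -0.8, -0.36], [-0.14, -0.81, -0.35], [-0.15, -0.81, -0.35], [-0.14, -0.8, -0.36], [-0.14, -0.81, -0.35], [-0.14, -0.81, -0.36], [0, 0, 0], [0, 0, 0], [0, 0, 0], [0, 0, 0], [0, 0, 0], [0, 0, 0], [0, 0, 0], [0, 0, 0], [0, 0, 0], [0, 0, 0], [0, 0, 0], [0, 0, 0], [0, 0, 0]]}
```

View pics/c9.png

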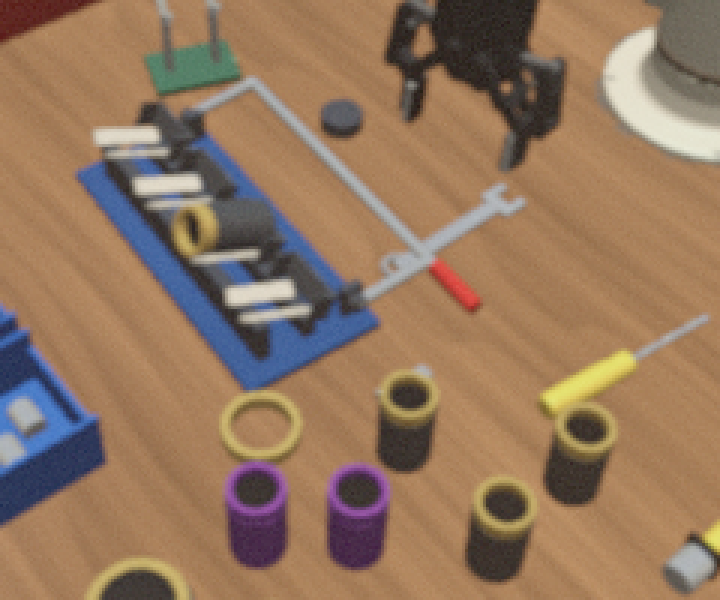

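The first sleeve lies home in cradle 2 at crop (225,225), bronze up-slope; in cradle axes it spans x −2 to 84 mm. The other three still stand. Next is the sleeve at scene px (375,273).

Call:
jog_arm:
  claw: [1,1,1,1,1,1,1,1,1,1,1,1,1,1]
  xyz:
    - [-0.1,0.5,0.33]
    - [-0.08,0.49,0.33]
    - [-0.08,0.48,0.36]
    - [-0.07,0.48,0.36]
    - [-0.05,0.47,0.38]
    - [-0.03,0.46,0.39]
    - [-0.03,0.45,0.39]
    - [0,0,0]
    - [0.22,0,0.26]
    - [0.21,0,0.25]
    - [0.22,0,0.26]
    - [0.21,0,0.25]
    - [0.22,0,0.26]
    - [0,0,0]
  dr:
    - [-0.14,-0.81,-0.35]
    - [-0.14,-0.8,-0.36]
    - [-0.14,-0.81,-0.35]
    - [-0.15,-0.81,-0.35]
    - [-0.14,-0.8,-0.36]
    - [-0.14,-0.81,-0.35]
    - [-0.14,-0.81,-0.36]
    - [0,0,0]
    - [0,0,0]
    - [0,0,0]
    - [0,0,0]
    - [0,0,0]
    - [0,0,0]
    - [0,0,0]

```text
time_s: 19.9
eef_pos: [0.4998, 0.2669, 0.0734]
eef_rot: [[-0.683, -0.472, 0.557], [-0.365, 0.881, 0.3], [-0.632, 0.002, -0.775]]
ft_force: [-0.6, -0.6, -0.5]
opening: 0.0852
finger_force: 0.0
```

Run:
```python
from plan import *
s=sense();c=np.array([.496,.271,.064]);az=28.5;R=pitched(az,50);g=gp(c,R)
print((s['eef_pos']-g)@R,s['ft_force'])
st=plan([(g,R,1,2),(g,R,0,7)],step=.035)
sense0=sense
Q=pitched(YAW,115);k=3;T=gp(cradle(k)+.067*CX,Q)
print('--carry');plan([(g+[0,0,.1],R,0),(T+.07*CZ+[-.05,0,.03],Q,0),(T+.07*CZ,Q,0,3)],start=(g,R),step=.035)
```

```text
[-0.0070372 -0.0054363 -0.0083321] [-0.6116741  -0.55607961 -0.50945982]
9 {"claw": [1, 1, 0, 0, 0, 0, 0, 0, 0], "xyz": [[0.07, 0.05, 0.08], [0.07, 0.06, 0.09], [0, 0, 0], [0, 0, 0], [0, 0, 0], [0, 0, 0], [0, 0, 0], [0, 0, 0], [0, 0, 0]], "dr": [[-0.01, -0.07, -0.03], [-0.01, -0.07, -0.02], [0, 0, 0], [0, 0, 0], [0, 0, 0], [0, 0, 0], [0, 0, 0], [0, 0, 0], [0, 0, 0]]}
--carry
20 {"claw": [0, 0, 0, 0, 0, 0, 0, 0, 0, 0, 0, 0, 0, 0, 0, 0, 0, 0, 0, 0], "xyz": [[-0.43, 0, -0.51], [-0.43, 0, -0.51], [-0.43, 0, -0.51], [0.18, -0.59, -0.19], [0.17, -0.6, -0.17], [0.15, -0.61, -0.15], [0.14, -0.62, -0.14], [0.13, -0.62, -0.12], [0.11, -0.63, -0.11], [0.09, -0.63, -0.1], [0.07, -0.64, -0.09], [0.05, -0.64, -0.09], [0.03, -0.64, -0.07], [0.01, -0.64, -0.07], [-0.01, -0.64, -0.07], [-0.04, -0.65, -0.07], [-0.06, -0.64, -0.06], [-0.38, 0.02, 0.04], [-0.39, 0.03, 0.04], [-0.38, 0.02, 0.04]], "dr": [[0, 0, 0], [0, 0, 0], [0, 0, 0], [0.06, 0.79, 0.42], [0.05, 0.79, 0.42], [0.06, 0.78, 0.42], [0.05, 0.79, 0.42], [0.06, 0.79, 0.42], [0.05, 0.79, 0.42], [0.06, 0.79, 0.42], [0.05, 0.78, 0.42], [0.06, 0.79, 0.42], [0.05, 0.79, 0.42], [0.06, 0.79, 0.42], [0.05, 0.79, 0.42], [0.06, 0.78, 0.42], [0.05, 0.79, 0.42], [0, 0, 0], [0, 0, 0], [0, 0, 0]]}
```

Call:
jog_arm:
  claw: [1,1,0,0,0,0,0,0]
  xyz:
    - [0.07,0.05,0.08]
    - [0.07,0.06,0.09]
    - [0,0,0]
    - [0,0,0]
    - [0,0,0]
    - [0,0,0]
    - [0,0,0]
    - [0,0,0]
  dr:
    - [-0.01,-0.07,-0.03]
    - [-0.01,-0.07,-0.02]
    - [0,0,0]
    - [0,0,0]
    - [0,0,0]
    - [0,0,0]
    - [0,0,0]
    - [0,0,0]

```text
time_s: 20.7
eef_pos: [0.4987, 0.2731, 0.0654]
eef_rot: [[-0.67, -0.478, 0.569], [-0.364, 0.879, 0.309], [-0.647, 0.0, -0.762]]
ft_force: [-1.8, -2.1, 5.4]
opening: 0.0488
finger_force: 62.0
```

Call:
jog_arm:
  claw: [0,0,0,0,0,0,0,0,0,0,0,0,0,0,0,0,0,0,0,0]
  xyz:
    - [-0.43,0,-0.51]
    - [-0.43,0,-0.51]
    - [-0.43,0,-0.51]
    - [0.18,-0.59,-0.19]
    - [0.17,-0.6,-0.17]
    - [0.15,-0.61,-0.15]
    - [0.14,-0.62,-0.14]
    - [0.13,-0.62,-0.12]
    - [0.11,-0.63,-0.11]
    - [0.09,-0.63,-0.1]
    - [0.07,-0.64,-0.09]
    - [0.05,-0.64,-0.09]
    - [0.03,-0.64,-0.07]
    - [0.01,-0.64,-0.07]
    - [-0.01,-0.64,-0.07]
    - [-0.04,-0.65,-0.07]
    - [-0.06,-0.64,-0.06]
    - [-0.38,0.02,0.04]
    - [-0.39,0.03,0.04]
    - [-0.38,0.02,0.04]
  dr:
    - [0,0,0]
    - [0,0,0]
    - [0,0,0]
    - [0.06,0.79,0.42]
    - [0.05,0.79,0.42]
    - [0.06,0.78,0.42]
    - [0.05,0.79,0.42]
    - [0.06,0.79,0.42]
    - [0.05,0.79,0.42]
    - [0.06,0.79,0.42]
    - [0.05,0.78,0.42]
    - [0.06,0.79,0.42]
    - [0.05,0.79,0.42]
    - [0.06,0.79,0.42]
    - [0.05,0.79,0.42]
    - [0.06,0.78,0.42]
    - [0.05,0.79,0.42]
    - [0,0,0]
    - [0,0,0]
    - [0,0,0]

```text
time_s: 22.7
eef_pos: [0.5891, -0.1778, 0.1511]
eef_rot: [[-0.905, 0.065, -0.42], [0.058, 0.998, 0.031], [0.421, 0.004, -0.907]]
ft_force: [0.1, 0.4, -5.0]
opening: 0.0486
finger_force: 65.2
```

```bash
cat >> plan.py <<'E'
def lower(k,h=(.015,.006),s=.067):
    st=sense();Q=pitched(YAW,115);T=gp(cradle(k)+s*CX,Q);e=st['eef_pos']-T
    print('CX,UY,CZ',np.round([e@CX,e@UY,e@CZ],4),'rot',np.round(Ro.from_matrix(Q.T@st['eef_rot']).as_rotvec(),3),np.round(st['ft_force'],1),st['opening'])
    w=[(T+max(e@CZ,h[0])*CZ,Q,0,2)]+[(T+x*CZ,Q,0,4) for x in h]+[(T+h[-1]*CZ,Q,0,1)]
    plan(w)
E
python3 -c "
from plan import *
lower(3)"
```

```text
CX,UY,CZ [0.0012 0.0011 0.0685] rot [-0.003 -0.002 -0.002] [ 0.1  0.4 -5. ] 0.048613350719688114
11 {"claw": [0, 0, 0, 0, 0, 0, 0, 0, 0, 0, 0], "xyz": [[0.01, -0.01, 0.01], [0.01, -0.01, 0.01], [-0.21, 0, 0.17], [-0.2, 0, 0.17], [-0.21, 0, 0.17], [-0.2, 0, 0.18], [-0.04, 0, 0.03], [-0.03, 0, 0.03], [-0.04, 0, 0.02], [-0.03, 0, 0.03], [0, 0, 0]], "dr": [[0.02, 0.01, 0.01], [0.01, 0.01, 0.01], [0, 0, 0], [0, 0, 0], [0, 0, 0], [0, 0, 0], [0, 0, 0], [0, 0, 0], [0, 0, 0], [0, 0, 0], [0, 0, 0]]}
```

Call:
jog_arm:
  claw: [0,0,0,0,0,0,0,0,0,0,0,0,0,0,0]
  xyz:
    - [0.01,-0.01,0.01]
    - [0.01,-0.01,0.01]
    - [-0.21,0,0.17]
    - [-0.2,0,0.17]
    - [-0.21,0,0.17]
    - [-0.2,0,0.18]
    - [-0.04,0,0.03]
    - [-0.03,0,0.03]
    - [-0.04,0,0.02]
    - [-0.03,0,0.03]
    - [-0.04,0,0.03]
    - [-0.04,0,0.03]
    - [-0.03,0,0.03]
    - [0,0,0]
    - [0,0,0]
  dr:
    - [0.02,0.01,0.01]
    - [0.01,0.01,0.01]
    - [0,0,0]
    - [0,0,0]
    - [0,0,0]
    - [0,0,0]
    - [0,0,0]
    - [0,0,0]
    - [0,0,0]
    - [0,0,0]
    - [0,0,0]
    - [0,0,0]
    - [0,0,0]
    - [0,0,0]
    - [0,0,0]

```text
time_s: 24.2
eef_pos: [0.6166, -0.1806, 0.0902]
eef_rot: [[-0.905, 0.065, -0.42], [0.06, 0.998, 0.027], [0.421, -0.001, -0.907]]
ft_force: [-1.2, -1.9, -4.5]
opening: 0.0487
finger_force: 65.5
```

```bash
python3 -c "
from plan import *
lower(3,(.002,.0))
s=sense();P=np.array(s['eef_pos']);Q=np.array(s['eef_rot']);U=P-.09*Q[:,2]
print('--release');plan([(P,Q,.8,4),(U,Q,.8),(U+[0,0,.04],Q,1,1),([.50,.09,.27],pitched(15,80),1)],step=.035)"
```

```text
CX,UY,CZ [0.0005 0.0001 0.0017] rot [ 0.001 -0.002  0.   ] [-1.2 -1.9 -4.5] 0.04872966453449625
11 {"claw": [0, 0, 0, 0, 0, 0, 0, 0, 0, 0, 0], "xyz": [[0.01, 0, 0], [0, 0, 0], [0, 0, 0], [0, 0, 0], [0, 0, 0], [0, 0, 0], [-0.01, 0, 0.01], [-0.01, 0, 0], [0, 0, 0.01], [-0.01, 0, 0.01], [0, 0, 0]], "dr": [[-0.01, 0.01, 0], [0, 0.01, 0], [0, 0, 0], [0, 0, 0], [0, 0, 0], [0, 0, 0], [0, 0, 0], [0, 0, 0], [0, 0, 0], [0, 0, 0], [0, 0, 0]]}
--release
19 {"claw": [0.8, 0.8, 0.8, 0.8, 0.8, 0.8, 0.8, 1, 1, 1, 1, 1, 1, 1, 1, 1, 1, 1, 1], "xyz": [[0, 0, 0], [0, 0, 0], [0, 0, 0], [0, 0, 0], [0, 0, -0.6], [0, 0, -0.6], [0, 0, -0.6], [0.17, 0, -0.36], [0.17, 0, -0.37], [0.36, 0.52, 0.04], [0.35, 0.54, 0.02], [0.32, 0.55, -0.01], [0.31, 0.56, -0.03], [0.29, 0.56, -0.05], [0.26, 0.58, -0.07], [0.24, 0.58, -0.08], [0.22, 0.6, -0.1], [0.19, 0.59, -0.12], [0.16, 0.61, -0.13]], "dr": [[0, 0, 0], [0, 0, 0], [0, 0, 0], [0, 0, 0], [0, 0, 0], [0, 0, 0], [0, 0, 0], [0, 0, 0], [0, 0, 0], [0.04, -0.6, -0.33], [0.04, -0.61, -0.33], [0.05, -0.6, -0.33], [0.04, -0.61, -0.33], [0.04, -0.6, -0.33], [0.04, -0.6, -0.33], [0.05, -0.61, -0.33], [0.04, -0.6, -0.33], [0.04, -0.6, -0.32], [0.04, -0.61, -0.33]]}
```

Call:
jog_arm:
  claw: [0,0,0.8,0.8,0.8,0.8,0.8,0.8,0.8,1,1,1,1,1,1,1,1,1,1]
  xyz:
    - [-0.02,0,0.02]
    - [0,0,0]
    - [0,0,0]
    - [0,0,0]
    - [0,0,0]
    - [0,0,0]
    - [0,0,-0.6]
    - [0,0,-0.6]
    - [0,0,-0.6]
    - [0.17,0,-0.36]
    - [0.17,0,-0.37]
    - [0.36,0.52,0.04]
    - [0.35,0.54,0.02]
    - [0.32,0.55,-0.01]
    - [0.31,0.56,-0.03]
    - [0.29,0.56,-0.05]
    - [0.26,0.58,-0.07]
    - [0.24,0.58,-0.08]
    - [0.22,0.6,-0.1]
  dr:
    - [0,0,0]
    - [0,0,0]
    - [0,0,0]
    - [0,0,0]
    - [0,0,0]
    - [0,0,0]
    - [0,0,0]
    - [0,0,0]
    - [0,0,0]
    - [0,0,0]
    - [0,0,0]
    - [0.04,-0.6,-0.33]
    - [0.04,-0.61,-0.33]
    - [0.05,-0.6,-0.33]
    - [0.04,-0.61,-0.33]
    - [0.04,-0.6,-0.33]
    - [0.04,-0.6,-0.33]
    - [0.05,-0.61,-0.33]
    - [0.04,-0.6,-0.33]

```text
time_s: 26.1
eef_pos: [0.5378, 0.0218, 0.2485]
eef_rot: [[-0.984, -0.176, 0.023], [-0.175, 0.984, 0.019], [-0.025, 0.015, -1.0]]
ft_force: [0.8, 0.3, 1.2]
opening: 0.0854
finger_force: 0.0
```

Run:
```python
from plan import *
sleeves('scene9'); Z=np.load('scene9.npz'); [seated(Z['im'],Z['d'],k) for k in(2,3)]
s=sense();print(s['eef_pos'])
c=np.array([.588,.158,.064]);az=15;R=pitched(az,50);g=gp(c,R)
st=plan([(g+[0,0,.1],R,1),(g+[0,0,.1],R,1,1),(g+[0,0,.02],R,1),(g+[0,0,.02],R,1)],step=.03)
```

```text
top [0.5892 0.1579] 0.0259 px [316. 262.] hue 21.0
top [0.6815 0.2053] 0.0251 px [301. 293.] hue 145.0
top [0.5982 0.2848] 0.0252 px [348. 298.] hue 21.5
cradle 2 340 x [-0.0012  0.0837] y [-0.0159  0.024 ] ztop 0.0272 tilt -0.008
cradle 3 303 x [-0.0012  0.0834] y [-0.0147  0.0242] ztop 0.0273 tilt -0.011
[0.53548058 0.02471697 0.25062265]
13 {"claw": [1, 1, 1, 1, 1, 1, 1, 1, 1, 1, 1, 1, 1], "xyz": [[-0.19, 0.3, 0.23], [-0.16, 0.3, 0.25], [-0.15, 0.3, 0.26], [-0.14, 0.29, 0.27], [-0.11, 0.29, 0.28], [-0.09, 0.3, 0.29], [-0.07, 0.29, 0.3], [-0.04, 0.28, 0.31], [0, 0, 0], [0.34, 0, 0.41], [0.34, 0, 0.41], [0.35, 0, 0.4], [0, 0, 0]], "dr": [[-0.02, -0.83, -0.1], [-0.02, -0.84, -0.11], [-0.01, -0.83, -0.1], [-0.02, -0.84, -0.11], [-0.02, -0.83, -0.1], [-0.02, -0.83, -0.1], [-0.02, -0.84, -0.11], [-0.02, -0.83, -0.1], [0, 0, 0], [0, 0, 0], [0, 0, 0], [0, 0, 0], [0, 0, 0]]}
```

Call:
jog_arm:
  claw: [1,1,1,1,1,1,1,1,1,1,1,1,1,1]
  xyz:
    - [-0.19,0.3,0.23]
    - [-0.16,0.3,0.25]
    - [-0.15,0.3,0.26]
    - [-0.14,0.29,0.27]
    - [-0.11,0.29,0.28]
    - [-0.09,0.3,0.29]
    - [-0.07,0.29,0.3]
    - [-0.04,0.28,0.31]
    - [0,0,0]
    - [0.34,0,0.41]
    - [0.34,0,0.41]
    - [0.35,0,0.4]
    - [0,0,0]
    - [0,0,0]
  dr:
    - [-0.02,-0.83,-0.1]
    - [-0.02,-0.84,-0.11]
    - [-0.01,-0.83,-0.1]
    - [-0.02,-0.84,-0.11]
    - [-0.02,-0.83,-0.1]
    - [-0.02,-0.83,-0.1]
    - [-0.02,-0.84,-0.11]
    - [-0.02,-0.83,-0.1]
    - [0,0,0]
    - [0,0,0]
    - [0,0,0]
    - [0,0,0]
    - [0,0,0]
    - [0,0,0]

```text
time_s: 27.55
eef_pos: [0.5916, 0.1532, 0.0792]
eef_rot: [[-0.748, -0.254, 0.614], [-0.195, 0.967, 0.162], [-0.634, 0.001, -0.773]]
ft_force: [0.4, -0.5, 0.5]
opening: 0.0857
finger_force: 0.0
```

Run:
```python
from plan import *
s=sense();c=np.array([.588,.158,.064]);az=15;R=pitched(az,50);g=gp(c,R)
print((s['eef_pos']-g)@R,s['ft_force'])
plan([(g,R,1,2),(g,R,0,7)],step=.035)
Q=pitched(YAW,115);k=1;T=gp(cradle(k)+.067*CX,Q)
print('--carry');plan([(g+[0,0,.1],R,0),(T+.08*CZ+[-.03,0,.03],Q,0),(T+.07*CZ,Q,0,3)],start=(g,R),step=.035)
```

```text
[-0.01148492 -0.00554585 -0.0122666 ] [ 0.4138622  -0.48086591  0.46419157]
9 {"claw": [1, 1, 0, 0, 0, 0, 0, 0, 0], "xyz": [[0.11, 0.06, 0.12], [0.12, 0.05, 0.13], [0, 0, 0], [0, 0, 0], [0, 0, 0], [0, 0, 0], [0, 0, 0], [0, 0, 0], [0, 0, 0]], "dr": [[-0.01, -0.05, -0.02], [-0.02, -0.06, -0.03], [0, 0, 0], [0, 0, 0], [0, 0, 0], [0, 0, 0], [0, 0, 0], [0, 0, 0], [0, 0, 0]]}
--carry
20 {"claw": [0, 0, 0, 0, 0, 0, 0, 0, 0, 0, 0, 0, 0, 0, 0, 0, 0, 0, 0, 0], "xyz": [[-0.43, 0, -0.51], [-0.43, 0, -0.51], [-0.43, 0, -0.51], [0.05, -0.22, -0.09], [0.05, -0.22, -0.09], [0.05, -0.23, -0.09], [0.05, -0.22, -0.08], [0.05, -0.23, -0.07], [0.06, -0.23, -0.07], [0.05, -0.23, -0.06], [0.05, -0.23, -0.06], [0.05, -0.24, -0.06], [0.05, -0.23, -0.05], [0.05, -0.24, -0.04], [0.04, -0.24, -0.04], [0.04, -0.24, -0.04], [0.04, -0.24, -0.03], [-0.32, 0.01, 0.14], [-0.31, 0.02, 0.14], [-0.32, 0.01, 0.14]], "dr": [[0, 0, 0], [0, 0, 0], [0, 0, 0], [0.03, 0.8, 0.24], [0.03, 0.81, 0.25], [0.04, 0.8, 0.24], [0.03, 0.8, 0.25], [0.03, 0.8, 0.24], [0.03, 0.81, 0.25], [0.03, 0.8, 0.24], [0.04, 0.8, 0.25], [0.03, 0.8, 0.24], [0.03, 0.81, 0.25], [0.03, 0.8, 0.24], [0.04, 0.8, 0.25], [0.03, 0.81, 0.24], [0.03, 0.8, 0.24], [0, 0, 0], [0, 0, 0], [0, 0, 0]]}
```

Call:
jog_arm:
  claw: [1,1,0,0,0,0,0,0]
  xyz:
    - [0.11,0.06,0.12]
    - [0.12,0.05,0.13]
    - [0,0,0]
    - [0,0,0]
    - [0,0,0]
    - [0,0,0]
    - [0,0,0]
    - [0,0,0]
  dr:
    - [-0.01,-0.05,-0.02]
    - [-0.02,-0.06,-0.03]
    - [0,0,0]
    - [0,0,0]
    - [0,0,0]
    - [0,0,0]
    - [0,0,0]
    - [0,0,0]

```text
time_s: 28.35
eef_pos: [0.5886, 0.1585, 0.0605]
eef_rot: [[-0.74, -0.26, 0.621], [-0.199, 0.966, 0.167], [-0.643, 0.0, -0.766]]
ft_force: [-0.6, -1.1, 2.4]
opening: 0.0482
finger_force: 62.5
```

Call:
jog_arm:
  claw: [0,0,0,0,0,0,0,0,0,0,0,0,0,0,0,0,0,0,0,0]
  xyz:
    - [-0.43,0,-0.51]
    - [-0.43,0,-0.51]
    - [-0.43,0,-0.51]
    - [0.05,-0.22,-0.09]
    - [0.05,-0.22,-0.09]
    - [0.05,-0.23,-0.09]
    - [0.05,-0.22,-0.08]
    - [0.05,-0.23,-0.07]
    - [0.06,-0.23,-0.07]
    - [0.05,-0.23,-0.06]
    - [0.05,-0.23,-0.06]
    - [0.05,-0.24,-0.06]
    - [0.05,-0.23,-0.05]
    - [0.05,-0.24,-0.04]
    - [0.04,-0.24,-0.04]
    - [0.04,-0.24,-0.04]
    - [0.04,-0.24,-0.03]
    - [-0.32,0.01,0.14]
    - [-0.31,0.02,0.14]
    - [-0.32,0.01,0.14]
  dr:
    - [0,0,0]
    - [0,0,0]
    - [0,0,0]
    - [0.03,0.8,0.24]
    - [0.03,0.81,0.25]
    - [0.04,0.8,0.24]
    - [0.03,0.8,0.25]
    - [0.03,0.8,0.24]
    - [0.03,0.81,0.25]
    - [0.03,0.8,0.24]
    - [0.04,0.8,0.25]
    - [0.03,0.8,0.24]
    - [0.03,0.81,0.25]
    - [0.03,0.8,0.24]
    - [0.04,0.8,0.25]
    - [0.03,0.81,0.24]
    - [0.03,0.8,0.24]
    - [0,0,0]
    - [0,0,0]
    - [0,0,0]

```text
time_s: 30.35
eef_pos: [0.5987, -0.0092, 0.1474]
eef_rot: [[-0.903, 0.064, -0.424], [0.058, 0.998, 0.028], [0.425, 0.0, -0.905]]
ft_force: [0.4, -0.2, -6.3]
opening: 0.0486
finger_force: 65.6
```

```bash
python3 -c "
from plan import *
lower(1,(.015,.0015))"
```

```text
CX,UY,CZ [-0.0017 -0.0001  0.0658] rot [ 0.     0.002 -0.001] [ 0.4 -0.2 -6.3] 0.04863272404304687
11 {"claw": [0, 0, 0, 0, 0, 0, 0, 0, 0, 0, 0], "xyz": [[-0.01, 0, -0.01], [-0.01, 0, -0.02], [-0.2, 0, 0.16], [-0.19, 0, 0.17], [-0.2, 0, 0.16], [-0.19, 0, 0.17], [-0.05, 0, 0.04], [-0.05, 0, 0.05], [-0.06, 0, 0.04], [-0.05, 0, 0.04], [0, 0, 0]], "dr": [[0, -0.01, 0], [0, -0.01, 0.01], [0, 0, 0], [0, 0, 0], [0, 0, 0], [0, 0, 0], [0, 0, 0], [0, 0, 0], [0, 0, 0], [0, 0, 0], [0, 0, 0]]}
```

Call:
jog_arm:
  claw: [0,0,0,0,0,0,0,0,0,0,0,0]
  xyz:
    - [-0.01,0,-0.01]
    - [-0.01,0,-0.02]
    - [-0.2,0,0.16]
    - [-0.19,0,0.17]
    - [-0.2,0,0.16]
    - [-0.19,0,0.17]
    - [-0.05,0,0.04]
    - [-0.05,0,0.05]
    - [-0.06,0,0.04]
    - [-0.05,0,0.04]
    - [0,0,0]
    - [0,0,0]
  dr:
    - [0,-0.01,0]
    - [0,-0.01,0.01]
    - [0,0,0]
    - [0,0,0]
    - [0,0,0]
    - [0,0,0]
    - [0,0,0]
    - [0,0,0]
    - [0,0,0]
    - [0,0,0]
    - [0,0,0]
    - [0,0,0]

```text
time_s: 31.55
eef_pos: [0.6261, -0.012, 0.0935]
eef_rot: [[-0.904, 0.065, -0.422], [0.06, 0.998, 0.026], [0.423, -0.002, -0.906]]
ft_force: [-5.5, -4.3, 3.9]
opening: 0.0486
finger_force: 65.9
```

```bash
python3 -c "
from plan import *
lower(1,(.002,.0))
s=sense();P=np.array(s['eef_pos']);Q=np.array(s['eef_rot']);U=P-.09*Q[:,2]
print('--release');plan([(P,Q,.8,4),(U,Q,.8),(U+[0,0,.04],Q,1,1),([.52,.15,.24],pitched(22,70),1)],step=.035)"
```

```text
CX,UY,CZ [ 0.0004 -0.001   0.0053] rot [0.002 0.    0.001] [-5.5 -4.3  3.9] 0.04860312323335515
11 {"claw": [0, 0, 0, 0, 0, 0, 0, 0, 0, 0, 0], "xyz": [[0, 0.01, 0], [0.01, 0.01, 0.01], [-0.01, 0, 0.01], [-0.02, 0, 0.01], [-0.01, 0, 0.01], [-0.02, 0, 0.01], [-0.01, 0, 0.01], [0, 0, 0], [-0.01, 0, 0.01], [-0.01, 0, 0], [0, 0, 0]], "dr": [[-0.01, 0, 0], [-0.01, 0, -0.01], [0, 0, 0], [0, 0, 0], [0, 0, 0], [0, 0, 0], [0, 0, 0], [0, 0, 0], [0, 0, 0], [0, 0, 0], [0, 0, 0]]}
--release
19 {"claw": [0.8, 0.8, 0.8, 0.8, 0.8, 0.8, 0.8, 1, 1, 1, 1, 1, 1, 1, 1, 1, 1, 1, 1], "xyz": [[0, 0, 0], [0, 0, 0], [0, 0, 0], [0, 0, 0], [0, 0, -0.6], [0, 0, -0.6], [0, 0, -0.6], [0.17, 0, -0.36], [0.17, 0, -0.37], [0.3, 0.31, 0.09], [0.29, 0.32, 0.06], [0.28, 0.34, 0.04], [0.27, 0.35, 0.01], [0.25, 0.36, 0], [0.24, 0.37, -0.02], [0.21, 0.38, -0.04], [0.19, 0.39, -0.06], [0.17, 0.4, -0.07], [0.15, 0.41, -0.09]], "dr": [[0, 0, 0], [0, 0, 0], [0, 0, 0], [0, 0, 0], [0, 0, 0], [0, 0, 0], [0, 0, 0], [0, 0, 0], [0, 0, 0], [0.02, -0.77, -0.46], [0.02, -0.77, -0.46], [0.01, -0.78, -0.46], [0.02, -0.77, -0.46], [0.02, -0.77, -0.46], [0.02, -0.77, -0.46], [0.02, -0.78, -0.46], [0.02, -0.77, -0.46], [0.01, -0.77, -0.46], [0.02, -0.77, -0.46]]}
```

```bash
python3 -c "
from plan import *
im,d=grab('scene','scene10')
[seated(im,d,k) for k in (1,2,3)]
W=cloud('scene',d)-cradle(1); X=W@CX;Y=W@UY;Zc=W@CZ
m=(np.abs(Y)<.035)&(X<.0)&(X>-.004+0.0)&(Zc>-.03)
m=(np.abs(Y)<.035)&(X<.036)&(X>.022)&(Zc>-.03)&(Zc<.05)
print('Y',np.percentile(Y[m],[2,50,98]),'Z',np.percentile(Zc[m],[2,50,98]))
for y in np.arange(-.03,.035,.006):
  q=m&(abs(Y-y)<.003); print(round(y,3),q.sum(),np.round(np.median(Zc[q]),4) if q.sum() else '')
"
```

```text
cradle 1 244 x [0.0037 0.1136] y [-0.011   0.0252] ztop 0.0348 tilt 0.132
cradle 2 127 x [-0.0017  0.0346] y [-0.0113  0.0245] ztop 0.0271 tilt 0.022
cradle 3 50 x [-0.0022  0.0151] y [-0.0107  0.0267] ztop 0.027 tilt 0.04
Y [-0.01018052  0.0188968   0.02501896] Z [-0.01720156  0.0180627   0.02864724]
-0.03 0 
-0.024 0 
-0.018 0 
-0.012 3 0.0243
-0.006 2 0.0267
-0.0 8 0.0282
0.006 8 0.0267
0.012 9 0.0233
0.018 26 0.0149
0.024 23 0.0061
0.03 0
```

The depth reading shows this sleeve is centred and about 1 mm above its seat, so I'll release it.

Call:
jog_arm:
  claw: [0.8,0.8,0.8,0.8,0.8,0.8,0.8,1,1,1,1,1,1,1,1,1,1,1,1]
  xyz:
    - [0,0,0]
    - [0,0,0]
    - [0,0,0]
    - [0,0,0]
    - [0,0,-0.6]
    - [0,0,-0.6]
    - [0,0,-0.6]
    - [0.17,0,-0.36]
    - [0.17,0,-0.37]
    - [0.3,0.31,0.09]
    - [0.29,0.32,0.06]
    - [0.28,0.34,0.04]
    - [0.27,0.35,0.01]
    - [0.25,0.36,0]
    - [0.24,0.37,-0.02]
    - [0.21,0.38,-0.04]
    - [0.19,0.39,-0.06]
    - [0.17,0.4,-0.07]
    - [0,0,0]
  dr:
    - [0,0,0]
    - [0,0,0]
    - [0,0,0]
    - [0,0,0]
    - [0,0,0]
    - [0,0,0]
    - [0,0,0]
    - [0,0,0]
    - [0,0,0]
    - [0.02,-0.77,-0.46]
    - [0.02,-0.77,-0.46]
    - [0.01,-0.78,-0.46]
    - [0.02,-0.77,-0.46]
    - [0.02,-0.77,-0.46]
    - [0.02,-0.77,-0.46]
    - [0.02,-0.78,-0.46]
    - [0.02,-0.77,-0.46]
    - [0.01,-0.77,-0.46]
    - [0,0,0]

```text
time_s: 33.5
eef_pos: [0.5486, 0.1265, 0.2334]
eef_rot: [[-0.931, -0.304, 0.204], [-0.291, 0.952, 0.09], [-0.221, 0.024, -0.975]]
ft_force: [0.1, 0.2, -0.1]
opening: 0.0849
finger_force: 0.0
```

Run:
```python
from plan import *
sleeves('scene11'); Z=np.load('scene11.npz'); [seated(Z['im'],Z['d'],k) for k in(1,2,3)]
s=sense();print(s['eef_pos'])
c=np.array([.5985,.285,.064]);az=25.5;R=pitched(az,50);g=gp(c,R)
st=plan([(g+[0,0,.1],R,1),(g+[0,0,.1],R,1,2),(g+[0,0,.02],R,1),(g+[0,0,.02],R,1,2)],step=.03)
```

```text
top [0.6799 0.2058] 0.025 px [301. 293.] hue 145.5
top [0.5973 0.2837] 0.0257 px [348. 298.] hue 21.0
cradle 1 376 x [0.0037 0.0889] y [-0.0167  0.0237] ztop 0.0272 tilt -0.022
cradle 2 337 x [-0.0008  0.083 ] y [-0.016   0.0237] ztop 0.0275 tilt -0.022
cradle 3 308 x [-0.0009  0.0836] y [-0.0157  0.024 ] ztop 0.027 tilt -0.013
[0.54988899 0.12591675 0.23336534]
14 {"claw": [1, 1, 1, 1, 1, 1, 1, 1, 1, 1, 1, 1, 1, 1], "xyz": [[-0.22, 0.39, 0.27], [-0.21, 0.38, 0.28], [-0.2, 0.37, 0.3], [-0.18, 0.37, 0.31], [-0.17, 0.37, 0.33], [-0.15, 0.36, 0.34], [-0.13, 0.35, 0.36], [0, 0, 0], [-0.01, 0, 0], [0.34, 0, 0.41], [0.35, 0, 0.41], [0.34, 0, 0.4], [0, 0, 0], [0, 0, 0]], "dr": [[-0.06, -0.68, -0.19], [-0.05, -0.67, -0.2], [-0.06, -0.68, -0.19], [-0.06, -0.68, -0.2], [-0.06, -0.68, -0.19], [-0.05, -0.67, -0.19], [-0.06, -0.68, -0.2], [0, 0, 0], [0, 0, 0], [0, 0, 0], [0, 0, 0], [0, 0, 0], [0, 0, 0], [0, 0, 0]]}
```

Call:
jog_arm:
  claw: [1,1,1,1,1,1,1,1,1,1,1,1,1,1]
  xyz:
    - [-0.22,0.39,0.27]
    - [-0.21,0.38,0.28]
    - [-0.2,0.37,0.3]
    - [-0.18,0.37,0.31]
    - [-0.17,0.37,0.33]
    - [-0.15,0.36,0.34]
    - [-0.13,0.35,0.36]
    - [0,0,0]
    - [0,0,0]
    - [0.34,0,0.41]
    - [0.35,0,0.41]
    - [0.34,0,0.4]
    - [0,0,0]
    - [0,0,0]
  dr:
    - [-0.06,-0.68,-0.19]
    - [-0.05,-0.67,-0.2]
    - [-0.06,-0.68,-0.19]
    - [-0.06,-0.68,-0.2]
    - [-0.06,-0.68,-0.19]
    - [-0.05,-0.67,-0.19]
    - [-0.06,-0.68,-0.2]
    - [0,0,0]
    - [0,0,0]
    - [0,0,0]
    - [0,0,0]
    - [0,0,0]
    - [0,0,0]
    - [0,0,0]

```text
time_s: 34.95
eef_pos: [0.6019, 0.2841, 0.0824]
eef_rot: [[-0.694, -0.428, 0.579], [-0.329, 0.904, 0.275], [-0.641, 0.0, -0.767]]
ft_force: [-0.5, 0.7, 0.7]
opening: 0.0853
finger_force: 0.0
```

Run:
```python
from plan import *
s=sense();c=np.array([.5985,.285,.064]);az=25.5;R=pitched(az,50);g=gp(c,R)
print((s['eef_pos']-g)@R,s['ft_force'])
plan([(g,R,1,2),(g,R,0,7)],step=.035)
Q=pitched(YAW,115);k=4;T=gp(cradle(k)+.067*CX,Q)
print('--carry');plan([(g+[0,0,.12],R,0),(T+.07*CZ+[-.06,0,.04],Q,0),(T+.07*CZ,Q,0,3)],start=(g,R),step=.035)
```

```text
[-0.0139109  -0.00228949 -0.01438818] [-0.53305823  0.66645296  0.72460482]
9 {"claw": [1, 1, 0, 0, 0, 0, 0, 0, 0], "xyz": [[0.14, 0.02, 0.14], [0.14, 0.03, 0.15], [0, 0, 0], [0, 0, 0], [0, 0, 0], [0, 0, 0], [0, 0, 0], [0, 0, 0], [0, 0, 0]], "dr": [[-0.01, -0.01, -0.01], [0, -0.01, -0.01], [0, 0, 0], [0, 0, 0], [0, 0, 0], [0, 0, 0], [0, 0, 0], [0, 0, 0], [0, 0, 0]]}
--carry
20 {"claw": [0, 0, 0, 0, 0, 0, 0, 0, 0, 0, 0, 0, 0, 0, 0, 0, 0, 0, 0, 0], "xyz": [[-0.39, 0, -0.46], [-0.38, 0, -0.46], [-0.39, 0, -0.46], [-0.38, 0, -0.46], [0.29, -0.58, -0.26], [0.28, -0.59, -0.23], [0.28, -0.59, -0.21], [0.27, -0.61, -0.19], [0.27, -0.62, -0.17], [0.25, -0.63, -0.14], [0.24, -0.64, -0.13], [0.23, -0.64, -0.11], [0.22, -0.65, -0.09], [0.2, -0.66, -0.07], [0.18, -0.67, -0.06], [0.16, -0.67, -0.04], [0.14, -0.68, -0.03], [0.12, -0.68, -0.01], [0.1, -0.69, -0.01], [0.08, -0.69, 0.01]], "dr": [[0, 0, 0], [0, 0, 0], [0, 0, 0], [0, 0, 0], [0.04, 0.69, 0.33], [0.05, 0.7, 0.34], [0.04, 0.69, 0.33], [0.05, 0.69, 0.33], [0.04, 0.69, 0.34], [0.04, 0.7, 0.33], [0.05, 0.69, 0.34], [0.04, 0.69, 0.33], [0.05, 0.7, 0.33], [0.04, 0.69, 0.34], [0.04, 0.69, 0.33], [0.05, 0.69, 0.33], [0.04, 0.7, 0.34], [0.05, 0.69, 0.33], [0.04, 0.69, 0.33], [0.04, 0.7, 0.34]]}
3 {"claw": [0, 0, 0], "xyz": [[-0.48, 0.03, 0.07], [-0.47, 0.02, 0.07], [-0.48, 0.03, 0.07]], "dr": [[0, 0, 0], [0, 0, 0], [0, 0, 0]]}
```

Call:
jog_arm:
  claw: [1,1,0,0,0,0,0,0]
  xyz:
    - [0.14,0.02,0.14]
    - [0.14,0.03,0.14]
    - [0,0,0]
    - [0,0,0]
    - [0,0,0]
    - [0,0,0]
    - [0,0,0]
    - [0,0,0]
  dr:
    - [-0.01,-0.01,-0.01]
    - [0,-0.01,-0.01]
    - [0,0,0]
    - [0,0,0]
    - [0,0,0]
    - [0,0,0]
    - [0,0,0]
    - [0,0,0]

```text
time_s: 35.75
eef_pos: [0.5987, 0.2861, 0.0622]
eef_rot: [[-0.69, -0.431, 0.581], [-0.33, 0.902, 0.277], [-0.644, -0.0, -0.765]]
ft_force: [-0.0, -1.1, 3.6]
opening: 0.0489
finger_force: 62.6
```

Call:
jog_arm:
  claw: [0,0,0,0,0,0,0,0,0,0,0,0,0,0,0,0,0,0,0,0]
  xyz:
    - [-0.39,0,-0.46]
    - [-0.38,0,-0.46]
    - [-0.39,0,-0.46]
    - [-0.38,0,-0.46]
    - [0.29,-0.58,-0.26]
    - [0.28,-0.59,-0.23]
    - [0.28,-0.59,-0.21]
    - [0.27,-0.61,-0.19]
    - [0.27,-0.62,-0.17]
    - [0.25,-0.63,-0.14]
    - [0.24,-0.64,-0.13]
    - [0.23,-0.64,-0.11]
    - [0.22,-0.65,-0.09]
    - [0.2,-0.66,-0.07]
    - [0.18,-0.67,-0.06]
    - [0.16,-0.67,-0.04]
    - [0.14,-0.68,-0.03]
    - [0.12,-0.68,-0.01]
    - [0.1,-0.69,-0.01]
    - [0.08,-0.69,0.01]
  dr:
    - [0,0,0]
    - [0,0,0]
    - [0,0,0]
    - [0,0,0]
    - [0.04,0.69,0.33]
    - [0.05,0.7,0.34]
    - [0.04,0.69,0.33]
    - [0.05,0.69,0.33]
    - [0.04,0.69,0.34]
    - [0.04,0.7,0.33]
    - [0.05,0.69,0.34]
    - [0.04,0.69,0.33]
    - [0.05,0.7,0.33]
    - [0.04,0.69,0.34]
    - [0.04,0.69,0.33]
    - [0.05,0.69,0.33]
    - [0.04,0.7,0.34]
    - [0.05,0.69,0.33]
    - [0.04,0.69,0.33]
    - [0.04,0.7,0.34]

```text
time_s: 37.75
eef_pos: [0.5205, -0.2643, 0.1899]
eef_rot: [[-0.903, 0.066, -0.425], [0.06, 0.998, 0.028], [0.426, 0.0, -0.905]]
ft_force: [0.9, -0.1, -5.5]
opening: 0.0481
finger_force: 65.4
```

Call:
jog_arm:
  claw: [0,0,0,0]
  xyz:
    - [-0.48,0.03,0.07]
    - [-0.47,0.02,0.07]
    - [-0.48,0.03,0.07]
    - [0,0,0]
  dr:
    - [0,0,0]
    - [0,0,0]
    - [0,0,0]
    - [0,0,0]

```text
time_s: 38.15
eef_pos: [0.5825, -0.2624, 0.1458]
eef_rot: [[-0.902, 0.064, -0.426], [0.057, 0.998, 0.029], [0.427, 0.002, -0.904]]
ft_force: [-0.5, 0.0, -7.0]
opening: 0.0484
finger_force: 65.1
```

```bash
python3 -c "
from plan import *
lower(4,(.015,.004))"
```

```text
CX,UY,CZ [-0.002   0.0012  0.0641] rot [-0.002  0.005 -0.002] [-0.5  0.  -7. ] 0.04841960695270003
11 {"claw": [0, 0, 0, 0, 0, 0, 0, 0, 0, 0, 0], "xyz": [[-0.01, -0.01, -0.02], [-0.02, -0.01, -0.01], [-0.19, 0, 0.16], [-0.18, 0, 0.16], [-0.19, 0, 0.15], [-0.19, 0, 0.16], [-0.04, 0, 0.04], [-0.04, 0, 0.03], [-0.05, 0, 0.04], [-0.04, 0, 0.03], [0, 0, 0]], "dr": [[0.01, -0.02, 0.01], [0.01, -0.03, 0.01], [0, 0, 0], [0, 0, 0], [0, 0, 0], [0, 0, 0], [0, 0, 0], [0, 0, 0], [0, 0, 0], [0, 0, 0], [0, 0, 0]]}
```

Call:
jog_arm:
  claw: [0,0,0,0,0,0,0,0,0,0,0,0]
  xyz:
    - [-0.01,-0.01,-0.02]
    - [-0.02,-0.01,-0.01]
    - [-0.19,0,0.16]
    - [-0.18,0,0.16]
    - [-0.19,0,0.15]
    - [-0.19,0,0.16]
    - [-0.04,0,0.04]
    - [-0.04,0,0.03]
    - [-0.05,0,0.04]
    - [-0.04,0,0.03]
    - [0,0,0]
    - [0,0,0]
  dr:
    - [0.01,-0.02,0.01]
    - [0.01,-0.03,0.01]
    - [0,0,0]
    - [0,0,0]
    - [0,0,0]
    - [0,0,0]
    - [0,0,0]
    - [0,0,0]
    - [0,0,0]
    - [0,0,0]
    - [0,0,0]
    - [0,0,0]

```text
time_s: 39.35
eef_pos: [0.6086, -0.2661, 0.0979]
eef_rot: [[-0.906, 0.066, -0.417], [0.061, 0.998, 0.025], [0.418, -0.003, -0.908]]
ft_force: [0.8, 0.4, -6.3]
opening: 0.0485
finger_force: 65.4
```

```bash
python3 -c "
from plan import *
lower(4,(.004,.0))
im,d=grab('scene','scene12')
seated(im,d,4)
W=cloud('scene',d)-cradle(4); X=W@CX;Y=W@UY;Zc=W@CZ
m=(np.abs(Y)<.035)&(X<.036)&(X>.022)&(Zc>-.03)&(Zc<.05)
for y in np.arange(-.03,.035,.006):
  q=m&(abs(Y-y)<.003); print(round(y,3),q.sum(),np.round(np.median(Zc[q]),4) if q.sum() else '')
"
```

```text
CX,UY,CZ [ 0.0016 -0.0007  0.0096] rot [ 0.002 -0.005  0.002] [ 0.8  0.4 -6.3] 0.048541957188860466
11 {"claw": [0, 0, 0, 0, 0, 0, 0, 0, 0, 0, 0], "xyz": [[0.01, 0.01, 0.01], [0.01, 0, 0.01], [-0.02, 0, 0.02], [-0.02, 0, 0.02], [-0.02, 0, 0.02], [-0.03, 0, 0.02], [-0.01, 0, 0.01], [-0.02, 0, 0.01], [-0.01, 0, 0.02], [-0.02, 0, 0.01], [0, 0, 0]], "dr": [[-0.01, 0.02, -0.01], [-0.01, 0.03, -0.01], [0, 0, 0], [0, 0, 0], [0, 0, 0], [0, 0, 0], [0, 0, 0], [0, 0, 0], [0, 0, 0], [0, 0, 0], [0, 0, 0]]}
cradle 4 229 x [0.0032 0.1161] y [-0.0117  0.027 ] ztop 0.0356 tilt 0.091
-0.03 0 
-0.024 0 
-0.018 0 
-0.012 0 
-0.006 4 0.0319
-0.0 4 0.033
0.006 4 0.0316
0.012 11 0.029
0.018 12 0.0254
0.024 20 0.0084
0.03 3 0.0147
```

Call:
jog_arm:
  claw: [0,0,0,0,0,0,0]
  xyz:
    - [0.01,0,0.02]
    - [0,0,0.02]
    - [-0.02,0,0.02]
    - [-0.03,0,0.02]
    - [-0.03,0,0.02]
    - [0,0,0]
    - [0,0,0]
  dr:
    - [-0.01,0.02,-0.01]
    - [-0.01,0.03,-0.01]
    - [0,0,0]
    - [0,0,0]
    - [0,0,0]
    - [0,0,0]
    - [0,0,0]

```text
time_s: 40.1
eef_pos: [0.6097, -0.2662, 0.0915]
eef_rot: [[-0.904, 0.065, -0.422], [0.059, 0.998, 0.027], [0.423, -0.0, -0.906]]
ft_force: [0.0, -0.7, -5.8]
opening: 0.0485
finger_force: 65.8
```

```bash
python3 -c "
from plan import *
lower(4,(.004,.0))
im,d=grab('scene','scene13')
W=cloud('scene',d)-cradle(4); X=W@CX;Y=W@UY;Zc=W@CZ
m=(np.abs(Y)<.035)&(X<.036)&(X>.022)&(Zc>-.03)&(Zc<.05)
for y in np.arange(-.006,.02,.006):
  q=m&(abs(Y-y)<.003); print(round(y,3),q.sum(),np.round(np.median(Zc[q]),4) if q.sum() else '')
s=sense();P=np.array(s['eef_pos']);Q=np.array(s['eef_rot']);U=P-.09*Q[:,2]
print('--release');plan([(P,Q,.8,4),(U,Q,.8),(U+[0,0,.06],Q,1,1),([.45,-.10,.30],pitched(YAW,95),1)],step=.035)"
```

```text
CX,UY,CZ [-0.0002 -0.0007  0.0034] rot [ 0.  0. -0.] [ 0.  -0.7 -5.8] 0.048460120797524035
11 {"claw": [0, 0, 0, 0, 0, 0, 0, 0, 0, 0, 0], "xyz": [[0, 0.01, -0.01], [0.01, 0, 0], [0, 0, 0], [0, 0, 0], [0, 0, 0], [0, 0, 0], [-0.02, 0, 0.01], [-0.01, 0, 0.02], [-0.02, 0, 0.01], [-0.01, 0, 0.01], [0, 0, 0]], "dr": [[0, 0, 0], [0, 0, 0], [0, 0, 0], [0, 0, 0], [0, 0, 0], [0, 0, 0], [0, 0, 0], [0, 0, 0], [0, 0, 0], [0, 0, 0], [0, 0, 0]]}
-0.006 1 0.026
0.0 3 0.0283
0.006 10 0.0264
0.012 7 0.024
0.018 12 0.0178
--release
17 {"claw": [0.8, 0.8, 0.8, 0.8, 0.8, 0.8, 0.8, 1, 1, 1, 1, 1, 1, 1, 1, 1, 1], "xyz": [[0, 0, 0], [0, 0, 0], [0, 0, 0], [0, 0, 0], [0, 0, -0.6], [0, 0, -0.6], [0, 0, -0.6], [0.25, 0, -0.54], [0.26, 0, -0.55], [0.54, 0.39, 0.07], [0.55, 0.39, 0.04], [0.54, 0.39, 0.03], [0.55, 0.38, -0.01], [0.54, 0.39, -0.02], [0.55, 0.39, -0.05], [0.54, 0.39, -0.08], [0.54, 0.39, -0.1]], "dr": [[0, 0, 0], [0, 0, 0], [0, 0, 0], [0, 0, 0], [0, 0, 0], [0, 0, 0], [0, 0, 0], [0, 0, 0], [0, 0, 0], [0, -0.44, 0], [0, -0.43, 0], [0, -0.44, 0], [0, -0.44, 0], [0, -0.43, 0], [0, -0.44, 0], [0, -0.44, 0], [0, -0.43, 0.01]]}
```

Call:
jog_arm:
  claw: [0,0,0.8,0.8,0.8,0.8,0.8,0.8,0.8,1,1,1,1,1,1,1,1,1,1]
  xyz:
    - [-0.02,0,0.02]
    - [0,0,0]
    - [0,0,0]
    - [0,0,0]
    - [0,0,0]
    - [0,0,0]
    - [0,0,-0.6]
    - [0,0,-0.6]
    - [0,0,-0.6]
    - [0.25,0,-0.54]
    - [0.26,0,-0.55]
    - [0.54,0.39,0.07]
    - [0.55,0.39,0.04]
    - [0.54,0.39,0.03]
    - [0.55,0.38,-0.01]
    - [0.54,0.39,-0.02]
    - [0.55,0.39,-0.05]
    - [0.54,0.39,-0.08]
    - [0.54,0.39,-0.1]
  dr:
    - [0,0,0]
    - [0,0,0]
    - [0,0,0]
    - [0,0,0]
    - [0,0,0]
    - [0,0,0]
    - [0,0,0]
    - [0,0,0]
    - [0,0,0]
    - [0,0,0]
    - [0,0,0]
    - [0,-0.44,0]
    - [0,-0.43,0]
    - [0,-0.44,0]
    - [0,-0.44,0]
    - [0,-0.43,0]
    - [0,-0.44,0]
    - [0,-0.44,0]
    - [0,-0.43,0.01]

```text
time_s: 42.05
eef_pos: [0.4353, -0.104, 0.2872]
eef_rot: [[-0.992, 0.064, -0.107], [0.064, 0.998, 0.001], [0.106, -0.006, -0.994]]
ft_force: [-0.2, -0.3, 1.4]
opening: 0.0848
finger_force: 0.0
```

Run:
```python
from plan import *
sleeves('scene14'); Z=np.load('scene14.npz'); [seated(Z['im'],Z['d'],k) for k in(1,2,3,4)]
W=cloud('scene',Z['d']);h=cv2.cvtColor(Z['im'],cv2.COLOR_RGB2HSV)
m=(h[...,1]>150)&(h[...,0]<9)&(W[...,0]>.4)&(W[...,0]<.6)&(W[...,1]>0)&(W[...,1]<.15); p=W[m]; print('grip',p.mean(0),np.percentile(p,[3,97],axis=0),m.sum())
s=sense();print(s['eef_pos'])
cv2.imwrite('pics/c10.png',cv2.resize(Z['im'][130:330,180:420,::-1],None,fx=3,fy=3,interpolation=3))
R=down(-3.75);G=np.array([.4535,.072,.046])
plan([(G+[0,0,.16],R,.6),(G+[0,0,.16],R,.6,2)],step=.035)
```

```text
top [0.681  0.2059] 0.0247 px [301. 293.] hue 145.0
cradle 1 375 x [0.0043 0.0887] y [-0.0163  0.024 ] ztop 0.0275 tilt -0.012
cradle 2 334 x [-0.0016  0.0835] y [-0.0166  0.0248] ztop 0.0272 tilt -0.014
cradle 3 303 x [-0.0005  0.0842] y [-0.0154  0.0247] ztop 0.0275 tilt -0.005
cradle 4 273 x [0.0018 0.0867] y [-0.0146  0.0244] ztop 0.0266 tilt -0.018
grip [0.45590283 0.07194056 0.05014499] [[0.44817254 0.04288177 0.04277573]
 [0.4624659  0.10036033 0.05476337]] 112
[ 0.43206727 -0.10187749  0.29066117]
20 {"claw": [0.6, 0.6, 0.6, 0.6, 0.6, 0.6, 0.6, 0.6, 0.6, 0.6, 0.6, 0.6, 0.6, 0.6, 0.6, 0.6, 0.6, 0.6, 0.6, 0.6], "xyz": [[-0.02, 0.19, 0.09], [0, 0.2, 0.09], [0.01, 0.2, 0.1], [0.03, 0.19, 0.09], [0.05, 0.19, 0.1], [0.06, 0.18, 0.09], [0.08, 0.17, 0.1], [0.1, 0.17, 0.09], [0.11, 0.16, 0.1], [0.13, 0.15, 0.1], [0.13, 0.13, 0.09], [0.15, 0.13, 0.1], [0.16, 0.1, 0.1], [0.17, 0.1, 0.09], [0.18, 0.08, 0.1], [0.18, 0.06, 0.1], [0.19, 0.04, 0.09], [0.19, 0.03, 0.1], [0, 0, 0], [0, 0, 0]], "dr": [[-0.05, -0.04, 0.87], [-0.04, -0.04, 0.88], [-0.05, -0.04, 0.87], [-0.05, -0.05, 0.87], [-0.05, -0.04, 0.87], [-0.04, -0.04, 0.88], [-0.05, -0.04, 0.87], [-0.05, -0.04, 0.87], [-0.04, -0.05, 0.88], [-0.05, -0.04, 0.87], [-0.05, -0.04, 0.87], [-0.04, -0.04, 0.87], [-0.05, -0.04, 0.88], [-0.05, -0.04, 0.87], [-0.04, -0.05, 0.87], [-0.05, -0.04, 0.87], [-0.05, -0.04, 0.88], [-0.04, -0.04, 0.87], [0, 0, 0], [0, 0, 0]]}
```

View pics/c10.png

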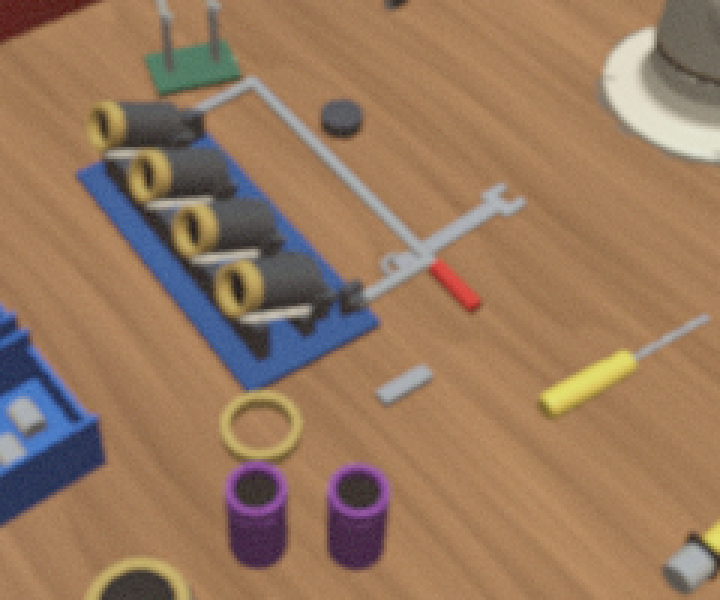

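All four sleeves lie in their cradles (crop 145,125 to 265,285), bronze ends up-slope, and the keeper is open with its red grip at crop (455,285). Now I'll pinch the grip and shut the keeper.

Call:
jog_arm:
  claw: [0.6,0.6,0.6,0.6,0.6,0.6,0.6,0.6,0.6,0.6,0.6,0.6,0.6,0.6,0.6,0.6,0.6,0.6,0.6,0.6]
  xyz:
    - [-0.02,0.19,0.09]
    - [0,0.2,0.09]
    - [0.01,0.2,0.1]
    - [0.03,0.19,0.09]
    - [0.05,0.19,0.1]
    - [0.06,0.18,0.09]
    - [0.08,0.17,0.1]
    - [0.1,0.17,0.09]
    - [0.11,0.16,0.1]
    - [0.13,0.15,0.1]
    - [0.13,0.13,0.09]
    - [0.15,0.13,0.1]
    - [0.16,0.1,0.1]
    - [0.17,0.1,0.09]
    - [0.18,0.08,0.1]
    - [0.18,0.06,0.1]
    - [0.19,0.04,0.09]
    - [0.19,0.03,0.1]
    - [0,0,0]
    - [0,0,0]
  dr:
    - [-0.05,-0.04,0.87]
    - [-0.04,-0.04,0.88]
    - [-0.05,-0.04,0.87]
    - [-0.05,-0.05,0.87]
    - [-0.05,-0.04,0.87]
    - [-0.04,-0.04,0.88]
    - [-0.05,-0.04,0.87]
    - [-0.05,-0.04,0.87]
    - [-0.04,-0.05,0.88]
    - [-0.05,-0.04,0.87]
    - [-0.05,-0.04,0.87]
    - [-0.04,-0.04,0.87]
    - [-0.05,-0.04,0.88]
    - [-0.05,-0.04,0.87]
    - [-0.04,-0.05,0.87]
    - [-0.05,-0.04,0.87]
    - [-0.05,-0.04,0.88]
    - [-0.04,-0.04,0.87]
    - [0,0,0]
    - [0,0,0]

```text
time_s: 44.1
eef_pos: [0.4575, 0.0688, 0.2013]
eef_rot: [[0.063, 0.998, -0.009], [0.998, -0.063, 0.001], [0.0, -0.009, -1.0]]
ft_force: [-0.5, -0.1, 0.8]
opening: 0.0513
finger_force: 0.0
```

Run:
```python
from plan import *
s=sense();R=down(-3.75);G=np.array([.4545,.072,.046]);g=gp(G,R);print(s['eef_pos']-g)
plan([(g+[0,0,.06],R,.6,5),(g+[0,0,.06],R,.6),(g,R,.6,5),(g,R,.6),(g,R,0,6)])
```

```text
[ 0.00296095 -0.00320537  0.15729607]
18 {"claw": [0.6, 0.6, 0.6, 0.6, 0.6, 0.6, 0.6, 0.6, 0.6, 0.6, 0.6, 0.6, 0, 0, 0, 0, 0, 0], "xyz": [[0.01, -0.01, 0.39], [0.01, -0.01, 0.39], [0.02, -0.01, 0.39], [0.01, -0.01, 0.39], [0.01, -0.01, 0.39], [0, 0, 0], [0, 0, 0.24], [0, 0, 0.24], [0, 0, 0.24], [0, 0, 0.24], [0, 0, 0.24], [0, 0, 0], [0, 0, 0], [0, 0, 0], [0, 0, 0], [0, 0, 0], [0, 0, 0], [0, 0, 0]], "dr": [[-0.02, 0, 0.01], [-0.02, 0, 0], [-0.01, 0, 0.01], [-0.02, 0, 0], [-0.02, 0, 0.01], [0, 0, 0], [0, 0, 0], [0, 0, 0], [0, 0, 0], [0, 0, 0], [0, 0, 0], [0, 0, 0], [0, 0, 0], [0, 0, 0], [0, 0, 0], [0, 0, 0], [0, 0, 0], [0, 0, 0]]}
```

Call:
jog_arm:
  claw: [0.6,0.6,0.6,0.6,0.6,0.6,0.6,0.6,0.6,0.6,0.6,0.6,0,0,0,0,0,0]
  xyz:
    - [0.01,-0.01,0.39]
    - [0.01,-0.01,0.39]
    - [0.02,-0.01,0.39]
    - [0.01,-0.01,0.39]
    - [0.01,-0.01,0.39]
    - [0,0,0]
    - [0,0,0.24]
    - [0,0,0.24]
    - [0,0,0.24]
    - [0,0,0.24]
    - [0,0,0.24]
    - [0,0,0]
    - [0,0,0]
    - [0,0,0]
    - [0,0,0]
    - [0,0,0]
    - [0,0,0]
    - [0,0,0]
  dr:
    - [-0.02,0,0.01]
    - [-0.02,0,0]
    - [-0.01,0,0.01]
    - [-0.02,0,0]
    - [-0.02,0,0.01]
    - [0,0,0]
    - [0,0,0]
    - [0,0,0]
    - [0,0,0]
    - [0,0,0]
    - [0,0,0]
    - [0,0,0]
    - [0,0,0]
    - [0,0,0]
    - [0,0,0]
    - [0,0,0]
    - [0,0,0]
    - [0,0,0]

```text
time_s: 45.9
eef_pos: [0.4548, 0.0724, 0.0433]
eef_rot: [[0.068, 0.998, -0.001], [0.998, -0.068, 0.0], [0.0, -0.001, -1.0]]
ft_force: [-2.2, 0.4, 6.4]
opening: 0.016
finger_force: 58.5
```

Run:
```python
from plan import *
s=sense();print(s['eef_pos'],s['opening'],s['ft_force'])
p=np.array(s['eef_pos']);R=s['eef_rot'];a0=np.arctan2(71,42)+1.95
w=[]
for th in np.linspace(1.95,0,20)[1:]:
    a=np.arctan2(71,42)+th
    w.append((p+UX*.083*(np.cos(a)-np.cos(a0))+Z3*.083*(np.sin(a)-np.sin(a0)),R,0))
e=plan(w);print(e[0])
```

```text
[0.45477172 0.07240172 0.0433474 ] 0.016013024827507816 [-2.18221016  0.36314732  6.37887616]
19 {"claw": [0, 0, 0, 0, 0, 0, 0, 0, 0, 0, 0, 0, 0, 0, 0, 0, 0, 0, 0], "xyz": [[0, 0.03, -0.17], [0, 0.06, -0.16], [0, 0.06, -0.16], [0, 0.09, -0.14], [0, 0.1, -0.14], [0, 0.11, -0.13], [0, 0.12, -0.12], [0, 0.14, -0.1], [0, 0.14, -0.09], [0, 0.16, -0.07], [0, 0.16, -0.06], [0, 0.16, -0.04], [0, 0.17, -0.02], [0.01, 0.17, 0], [0, 0.17, 0.01], [0, 0.17, 0.03], [0, 0.17, 0.04], [0, 0.15, 0.07], [0, 0.15, 0.08]], "dr": [[0, 0, 0], [0, 0, 0], [0, 0, 0], [0, 0, 0], [0, 0, 0], [0, 0, 0], [0, 0, 0], [0, 0, 0], [0, 0, 0], [0, 0, 0], [0, 0, 0], [0, 0, 0], [0, 0, 0], [0, 0, 0], [0, 0, 0], [0, 0, 0], [0, 0, 0], [0, 0, 0], [0, 0, 0]]}
[0.57856258 0.06439768 0.1017448 ]
```

Call:
jog_arm:
  claw: [0,0,0,0,0,0,0,0,0,0,0,0,0,0,0,0,0,0,0,0]
  xyz:
    - [0,0.03,-0.17]
    - [0,0.06,-0.16]
    - [0,0.06,-0.16]
    - [0,0.09,-0.14]
    - [0,0.1,-0.14]
    - [0,0.11,-0.13]
    - [0,0.12,-0.12]
    - [0,0.14,-0.1]
    - [0,0.14,-0.09]
    - [0,0.16,-0.07]
    - [0,0.16,-0.06]
    - [0,0.16,-0.04]
    - [0,0.17,-0.02]
    - [0.01,0.17,0]
    - [0,0.17,0.01]
    - [0,0.17,0.03]
    - [0,0.17,0.04]
    - [0,0.15,0.07]
    - [0,0.15,0.08]
    - [0,0,0]
  dr:
    - [0,0,0]
    - [0,0,0]
    - [0,0,0]
    - [0,0,0]
    - [0,0,0]
    - [0,0,0]
    - [0,0,0]
    - [0,0,0]
    - [0,0,0]
    - [0,0,0]
    - [0,0,0]
    - [0,0,0]
    - [0,0,0]
    - [0,0,0]
    - [0,0,0]
    - [0,0,0]
    - [0,0,0]
    - [0,0,0]
    - [0,0,0]
    - [0,0,0]

```text
time_s: 47.9
eef_pos: [0.579, 0.0646, 0.102]
eef_rot: [[0.068, 0.998, -0.001], [0.998, -0.068, 0.001], [0.001, -0.001, -1.0]]
ft_force: [-1.6, 2.4, 1.2]
opening: 0.0164
finger_force: 71.6
```

Run:
```python
from plan import *
s=sense();print(s['eef_pos'],s['opening'],s['ft_force'])
Z=dict(zip('id',grab('scene','scene15')));W=cloud('scene',Z['d']);h=cv2.cvtColor(Z['i'],cv2.COLOR_RGB2HSV)
m=(h[...,1]>150)&(h[...,0]<9)&(W[...,0]>.4)&(W[...,0]<.65)&(W[...,1]>0)&(W[...,1]<.15);print('grip',W[m].mean(0),np.percentile(W[m],[3,97],axis=0))
```

```text
[0.57898102 0.06457575 0.10202548] 0.016392923387656258 [-1.56002778  2.3996695   1.21106519]
grip [0.57956317 0.07891181 0.11588293] [[0.5690914  0.06413187 0.10846051]
 [0.59090057 0.09166062 0.13685705]]
```

Run:
```python
from plan import *
s=sense();P=np.array(s['eef_pos']);R=np.array(s['eef_rot']);D=down(94)
plan([(P,R,.6,4),(P+[0,0,.13],R,.6),([.42,.2,.25],D,.6)],step=.035)
```

```text
20 {"claw": [0.6, 0.6, 0.6, 0.6, 0.6, 0.6, 0.6, 0.6, 0.6, 0.6, 0.6, 0.6, 0.6, 0.6, 0.6, 0.6, 0.6, 0.6, 0.6, 0.6], "xyz": [[0, 0, 0], [0, 0, 0], [0, 0, 0], [0, 0, 0], [0, 0, -0.65], [0, 0, -0.65], [0, 0, -0.65], [0, 0, -0.65], [0.13, -0.18, -0.02], [0.15, -0.16, -0.02], [0.16, -0.15, -0.02], [0.17, -0.14, -0.01], [0.19, -0.12, -0.02], [0.19, -0.1, -0.02], [0.2, -0.08, -0.02], [0.21, -0.07, -0.02], [0.22, -0.05, -0.02], [0.22, -0.02, -0.02], [0.22, -0.01, -0.02], [0.22, 0.01, -0.02]], "dr": [[0, 0, 0], [0, 0, 0], [0, 0, 0], [0, 0, 0], [0, 0, 0], [0, 0, 0], [0, 0, 0], [0, 0, 0], [0, 0, -0.9], [0, 0, -0.9], [0, 0, -0.9], [0, 0, -0.9], [0, 0, -0.9], [0, 0, -0.9], [0, 0, -0.9], [0, 0, -0.9], [0, -0.01, -0.89], [0, 0, -0.9], [0, 0, -0.9], [0, 0, -0.9]]}
7 {"claw": [0.6, 0.6, 0.6, 0.6, 0.6, 0.6, 0.6], "xyz": [[0.21, 0.03, -0.01], [0.22, 0.05, -0.02], [0.21, 0.07, -0.02], [0.2, 0.09, -0.02], [0.19, 0.11, -0.02], [0.18, 0.12, -0.02], [0.17, 0.14, -0.02]], "dr": [[0, 0, -0.9], [0, 0, -0.9], [0, 0, -0.9], [0, 0, -0.9], [0, 0, -0.9], [0, 0, -0.9], [0, 0, -0.9]]}
```

Call:
jog_arm:
  claw: [0.6,0.6,0.6,0.6,0.6,0.6,0.6,0.6,0.6,0.6,0.6,0.6,0.6,0.6,0.6,0.6,0.6,0.6,0.6,0.6]
  xyz:
    - [0,0,0]
    - [0,0,0]
    - [0,0,0]
    - [0,0,0]
    - [0,0,-0.65]
    - [0,0,-0.65]
    - [0,0,-0.65]
    - [0,0,-0.65]
    - [0.13,-0.18,-0.02]
    - [0.15,-0.16,-0.02]
    - [0.16,-0.15,-0.02]
    - [0.17,-0.14,-0.01]
    - [0.19,-0.12,-0.02]
    - [0.19,-0.1,-0.02]
    - [0.2,-0.08,-0.02]
    - [0.21,-0.07,-0.02]
    - [0.22,-0.05,-0.02]
    - [0.22,-0.02,-0.02]
    - [0.22,-0.01,-0.02]
    - [0.22,0.01,-0.02]
  dr:
    - [0,0,0]
    - [0,0,0]
    - [0,0,0]
    - [0,0,0]
    - [0,0,0]
    - [0,0,0]
    - [0,0,0]
    - [0,0,0]
    - [0,0,-0.9]
    - [0,0,-0.9]
    - [0,0,-0.9]
    - [0,0,-0.9]
    - [0,0,-0.9]
    - [0,0,-0.9]
    - [0,0,-0.9]
    - [0,0,-0.9]
    - [0,0,-0.89]
    - [0,0,-0.9]
    - [0,0,-0.9]
    - [0,0,-0.9]

```text
time_s: 49.95
eef_pos: [0.4777, 0.1502, 0.2427]
eef_rot: [[-0.849, 0.528, -0.001], [0.528, 0.849, 0.0], [0.001, -0.001, -1.0]]
ft_force: [0.2, -0.3, 1.0]
opening: 0.0511
finger_force: 0.0
```

Call:
jog_arm:
  claw: [0.6,0.6,0.6,0.6,0.6,0.6,0.6,0.6]
  xyz:
    - [0.21,0.03,-0.01]
    - [0.22,0.05,-0.02]
    - [0.21,0.07,-0.02]
    - [0.2,0.09,-0.02]
    - [0.19,0.11,-0.02]
    - [0.18,0.12,-0.02]
    - [0.17,0.14,-0.02]
    - [0,0,0]
  dr:
    - [0,0,-0.9]
    - [0,0,-0.9]
    - [0,0,-0.9]
    - [0,0,-0.9]
    - [0,0,-0.9]
    - [0,0,-0.9]
    - [0,0,-0.9]
    - [0,0,0]

```text
time_s: 50.75
eef_pos: [0.4192, 0.2002, 0.2496]
eef_rot: [[-0.997, -0.072, -0.001], [-0.072, 0.997, 0.0], [0.001, 0.0, -1.0]]
ft_force: [-0.2, -0.1, -0.4]
opening: 0.0513
finger_force: 0.0
```

Run:
```python
from plan import *
np.set_printoptions(precision=4,suppress=True)
im,d=grab('scene','scene16');at,dt=grab('top','top16')
W=cloud('scene',d);h=cv2.cvtColor(im,cv2.COLOR_RGB2HSV)
m=(h[...,1]>150)&(h[...,0]<9)&(W[...,0]>.4)&(W[...,0]<.65)&(W[...,1]>0)&(W[...,1]<.15);print('grip',W[m].mean(0),np.percentile(W[m],[3,97],axis=0))
[seated(im,d,k) for k in(1,2,3,4)]
for n,i,dd in(('scene',im,d),('top',at,dt)):
    W=cloud(n,dd);hh=cv2.cvtColor(i,cv2.COLOR_RGB2HSV)
    y=((hh[...,0]>20)&(hh[...,0]<36)&(hh[...,1]>140)&(hh[...,2]>60)&(W[...,1]>.33)&(W[...,1]<.52)&(W[...,0]<.6)&(W[...,0]>.3)&(W[...,2]<.06)&(W[...,2]>.006))
    p=W[y]; c=p[:,:2].mean(0); u,s_,vt=np.linalg.svd(p[:,:2]-c,full_matrices=False); a=vt[0]*np.sign(vt[0][0]); t=(p[:,:2]-c)@a;q=(p[:,:2]-c)@[-a[1],a[0]]
    mid=c+a*(np.percentile(t,1)+np.percentile(t,99))/2
    print(n,'gauge handle mid',mid,'yaw',np.degrees(np.arctan2(a[1],a[0])),'len',np.ptp(np.percentile(t,[1,99])),'lat',np.percentile(q,[2,98]),'z',np.percentile(p[:,2],[50,97]),len(p))
cv2.imwrite('pics/c11.png',np.hstack([cv2.resize(im[120:270,170:320,::-1],(400,400),interpolation=3),cv2.resize(im[270:350,390:470,::-1],(400,400),interpolation=3)]))
print(sense()['eef_pos'])
```

```text
grip [0.5796 0.0637 0.1134] [[0.5711 0.0352 0.1047]
 [0.5852 0.0918 0.1182]]
cradle 1 416 x [0.0125 0.0883] y [-0.0222  0.0238] ztop 0.0453 tilt -0.182
cradle 2 359 x [0.0119 0.0834] y [-0.0206  0.0246] ztop 0.0448 tilt -0.191
cradle 3 326 x [0.0115 0.0828] y [-0.0206  0.0243] ztop 0.045 tilt -0.192
cradle 4 305 x [0.0127 0.0867] y [-0.0244  0.0254] ztop 0.0446 tilt -0.171
scene gauge handle mid [0.42   0.3938] yaw 4.486073673192599 len 0.09429675638220275 lat [-0.0139  0.0083] z [0.0255 0.033 ] 133
top gauge handle mid [0.4596 0.389 ] yaw -59.38548150514486 len 0.025808103757637837 lat [-0.0074  0.0091] z [0.0263 0.0327] 57
[0.4198 0.1997 0.2493]
```

View pics/c11.png

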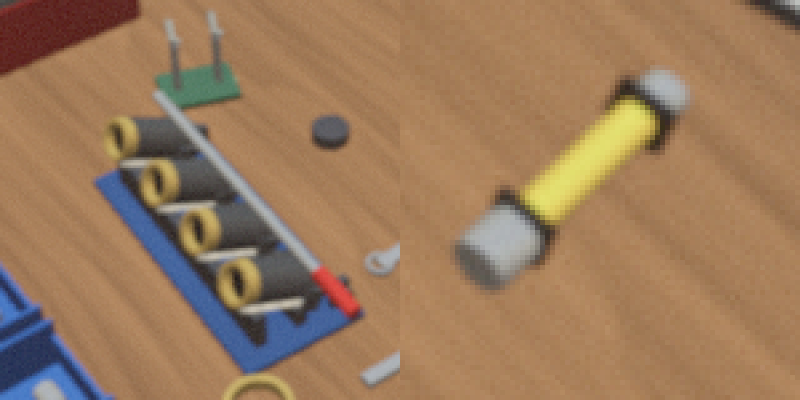

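The left half shows the keeper bar across the low ends of all four sleeves, with the grip at crop (340,295). The right half shows that the gauge has been knocked slightly; its handle middle is now near (0.420, 0.392). I'll grasp it there and refine the stand's post positions.

Run:
```python
from plan import *
np.set_printoptions(precision=4,suppress=True)
a=np.radians(-19.5);ux=np.array([np.cos(a),np.sin(a)]);uy=np.array([-ux[1],ux[0]])
for n,tag in(('scene','scene0'),('scene','scene16'),('scene','scene14'),('top','top0'),('top','top16')):
    d=np.load(tag+'.npz')['d'];W=cloud(n,d); c=np.array([.447,-.383])
    r=W[...,:2]-c; m=(np.hypot(r[...,0],r[...,1])<.055)&(W[...,2]>.06)&(W[...,2]<.118)
    q=r[m];x=q@ux;y=q@uy;z=W[m][:,2]
    o=[]
    for s in(x>0,x<=0): o.append((s.sum(),np.round([x[s].mean(),np.median(y[s]),*np.percentile(y[s],[2,98]),z[s].max()],4)))
    print(tag,o)
    i=np.load(tag+'.npz')['im'];h=cv2.cvtColor(i,cv2.COLOR_RGB2HSV)
    g=(h[...,0]>60)&(h[...,0]<95)&(h[...,1]>80)&(np.hypot(r[...,0],r[...,1])<.075)&(W[...,2]<.02); rr=cv2.minAreaRect(W[g][:,:2].astype(np.float32)); print('   base',np.round(rr[0],4),np.round(rr[1],4),rr[2])
D=down(94.5);g=np.array([.420,.3915,.023]);s=sense()
plan([(g+[0,0,.08],D,.6),(g+[0,0,.08],D,.6,2),(g,D,.6,5),(g,D,.6,1)],step=.035)
```

```text
scene0 [(np.int64(50), array([ 0.0255, -0.0001, -0.0228,  0.0203,  0.1051])), (np.int64(48), array([-0.0282, -0.0003, -0.0224,  0.0197,  0.1069]))]
   base [ 0.4475 -0.3803] [0.0641 0.0879] 69.81497192382812
scene16 [(np.int64(48), array([ 0.0254,  0.    , -0.0268,  0.0215,  0.1048])), (np.int64(50), array([-0.0282,  0.0001, -0.022 ,  0.0205,  0.1056]))]
   base [ 0.4481 -0.3786] [0.0615 0.0866] 70.39454650878906
scene14 [(np.int64(49), array([ 0.0254,  0.    , -0.0227,  0.0195,  0.1048])), (np.int64(50), array([-0.0282,  0.0014, -0.0243,  0.0194,  0.1055]))]
   base [ 0.4487 -0.3809] [0.0625 0.089 ] 71.27458953857422
top0 [(np.int64(77), array([ 0.0271, -0.0079, -0.0259,  0.0187,  0.1081])), (np.int64(71), array([-0.0266, -0.0083, -0.0284,  0.0186,  0.1088]))]
   base [ 0.446  -0.3865] [0.0687 0.0945] 70.9189224243164
top16 [(np.int64(78), array([ 0.0271, -0.0074, -0.0266,  0.0185,  0.1074])), (np.int64(71), array([-0.0266, -0.0078, -0.0278,  0.0178,  0.1058]))]
   base [ 0.4458 -0.3861] [0.0676 0.0944] 70.35755157470703
15 {"claw": [0.6, 0.6, 0.6, 0.6, 0.6, 0.6, 0.6, 0.6, 0.6, 0.6, 0.6, 0.6, 0.6, 0.6, 0.6], "xyz": [[-0.04, 0.55, 0.42], [-0.04, 0.54, 0.42], [-0.04, 0.55, 0.41], [-0.04, 0.55, 0.42], [-0.04, 0.54, 0.42], [-0.04, 0.55, 0.42], [-0.04, 0.54, 0.42], [0, 0, 0], [0, 0, 0], [0, 0, 0.32], [0, 0, 0.32], [0, 0, 0.32], [0, 0, 0.32], [0, 0, 0.32], [0, 0, 0]], "dr": [[0, 0, -0.02], [0, 0, -0.01], [0, 0, -0.02], [0, -0.01, -0.01], [0, 0, -0.02], [0, 0, -0.01], [0, 0, -0.02], [0, 0, 0], [0, 0, 0], [0, 0, 0], [0, 0, 0], [0, 0, 0], [0, 0, 0], [0, 0, 0], [0, 0, 0]]}
```

Call:
jog_arm:
  claw: [0.6,0.6,0.6,0.6,0.6,0.6,0.6,0.6,0.6,0.6,0.6,0.6,0.6,0.6,0.6]
  xyz:
    - [-0.04,0.55,0.42]
    - [-0.04,0.54,0.42]
    - [-0.04,0.55,0.41]
    - [-0.04,0.55,0.42]
    - [-0.04,0.54,0.42]
    - [-0.04,0.55,0.42]
    - [-0.04,0.54,0.42]
    - [0,0,0]
    - [0,0,0]
    - [0,0,0.32]
    - [0,0,0.32]
    - [0,0,0.32]
    - [0,0,0.32]
    - [0,0,0]
    - [0,0,0]
  dr:
    - [0,0,-0.02]
    - [0,0,-0.01]
    - [0,0,-0.02]
    - [0,0,-0.01]
    - [0,0,-0.02]
    - [0,0,-0.01]
    - [0,0,-0.02]
    - [0,0,0]
    - [0,0,0]
    - [0,0,0]
    - [0,0,0]
    - [0,0,0]
    - [0,0,0]
    - [0,0,0]
    - [0,0,0]

```text
time_s: 52.35
eef_pos: [0.4198, 0.3908, 0.0399]
eef_rot: [[-0.997, -0.079, -0.001], [-0.079, 0.997, 0.001], [0.001, 0.001, -1.0]]
ft_force: [0.5, -0.0, -0.3]
opening: 0.0513
finger_force: 0.0
```

Run:
```python
from plan import *
s=sense();D=down(94.5);g=np.array([.420,.3915,.023]);print(s['eef_pos']-g,s['ft_force'])
plan([(g,D,.6,3),(g,D,.6),(g,D,0,6)])
S=down(70.5);T=np.array([.4454,-.3835,.106])
print('carry');plan([(g+[0,0,.18],D,0),([.50,0,.22],down(82),0),(T+[0,0,.08],S,0),(T+[0,0,.08],S,0,2)],start=(g,D),step=.04)
```

```text
[-0.0002072  -0.00068976  0.01687503] [ 0.46057458 -0.02697302 -0.30493479]
10 {"claw": [0.6, 0.6, 0.6, 0.6, 0, 0, 0, 0, 0, 0], "xyz": [[0, 0, 0.11], [0, 0.01, 0.12], [-0.01, 0, 0.11], [0, 0, 0], [0, 0, 0], [0, 0, 0], [0, 0, 0], [0, 0, 0], [0, 0, 0], [0, 0, 0]], "dr": [[0, 0, 0], [0, 0, 0], [0.01, -0.01, 0.01], [0, 0, 0], [0, 0, 0], [0, 0, 0], [0, 0, 0], [0, 0, 0], [0, 0, 0], [0, 0, 0]]}
carry
20 {"claw": [0, 0, 0, 0, 0, 0, 0, 0, 0, 0, 0, 0, 0, 0, 0, 0, 0, 0, 0, 0], "xyz": [[0, 0, -0.72], [0, 0, -0.72], [0, 0, -0.72], [0, 0, -0.72], [0, 0, -0.72], [-0.1, -0.79, -0.03], [-0.11, -0.79, -0.04], [-0.14, -0.79, -0.03], [-0.15, -0.79, -0.04], [-0.16, -0.78, -0.03], [-0.19, -0.78, -0.03], [-0.2, -0.77, -0.04], [-0.21, -0.77, -0.03], [-0.24, -0.76, -0.04], [-0.25, -0.76, -0.03], [0, -0.77, 0.07], [-0.01, -0.78, 0.07], [-0.03, -0.77, 0.06], [-0.05, -0.78, 0.07], [-0.06, -0.77, 0.07]], "dr": [[0, 0, 0], [0, 0, 0], [0, 0, 0], [0, 0, 0], [0, 0, 0], [0, 0, 0.22], [0, 0, 0.22], [0, 0, 0.21], [0, 0, 0.22], [0, 0, 0.22], [0, 0, 0.22], [0, 0, 0.22], [0, 0, 0.22], [0, 0, 0.21], [0, 0, 0.22], [0, 0, 0.2], [0, 0, 0.2], [0, 0, 0.2], [0, 0, 0.2], [0, 0, 0.2]]}
7 {"claw": [0, 0, 0, 0, 0, 0, 0], "xyz": [[-0.07, -0.77, 0.07], [-0.1, -0.77, 0.07], [-0.1, -0.77, 0.06], [-0.13, -0.76, 0.07], [-0.13, -0.77, 0.07], [0, 0, 0], [0, 0, 0]], "dr": [[0, 0, 0.21], [0, 0, 0.2], [0, 0, 0.2], [0, 0, 0.2], [0, 0, 0.2], [0, 0, 0], [0, 0, 0]]}
```

Call:
jog_arm:
  claw: [0.6,0.6,0.6,0.6,0,0,0,0,0,0]
  xyz:
    - [0,0,0.11]
    - [0,0.01,0.12]
    - [-0.01,0,0.11]
    - [0,0,0]
    - [0,0,0]
    - [0,0,0]
    - [0,0,0]
    - [0,0,0]
    - [0,0,0]
    - [0,0,0]
  dr:
    - [0,0,0]
    - [0,0,0]
    - [0.01,-0.01,0.01]
    - [0,0,0]
    - [0,0,0]
    - [0,0,0]
    - [0,0,0]
    - [0,0,0]
    - [0,0,0]
    - [0,0,0]

```text
time_s: 53.35
eef_pos: [0.4198, 0.3919, 0.0222]
eef_rot: [[-0.997, -0.08, 0.0], [-0.08, 0.997, -0.001], [-0.0, -0.001, -1.0]]
ft_force: [-1.0, -1.6, 5.2]
opening: 0.0202
finger_force: 59.1
```

Call:
jog_arm:
  claw: [0,0,0,0,0,0]
  xyz:
    - [0,0,-0.72]
    - [0,0,-0.72]
    - [0,0,-0.72]
    - [0,0,-0.72]
    - [0,0,-0.72]
    - [0,0,0]
  dr:
    - [0,0,0]
    - [0,0,0]
    - [0,0,0]
    - [0,0,0]
    - [0,0,0]
    - [0,0,0]

```text
time_s: 53.95
eef_pos: [0.4207, 0.3932, 0.2066]
eef_rot: [[-0.997, -0.08, 0.005], [-0.08, 0.997, 0.004], [-0.005, 0.004, -1.0]]
ft_force: [-0.1, 0.1, -2.8]
opening: 0.0202
finger_force: 59.3
```

Run:
```python
from plan import *
np.set_printoptions(precision=4,suppress=True)
s=sense();P=s['eef_pos'];R=s['eef_rot'];print(P,s['opening'],s['ft_force'])
im,d=grab('scene','scene17');W=(cloud('scene',d)-P)@R;h=cv2.cvtColor(im,cv2.COLOR_RGB2HSV)
y=(h[...,0]>20)&(h[...,0]<36)&(h[...,1]>140)&(h[...,2]>60)&(np.abs(W[...,0])<.08)&(np.abs(W[...,1])<.05)&(np.abs(W[...,2])<.05)
p=W[y];print(len(p),'x(tool)',np.percentile(p[:,0],[1,99]),'z(tool)',np.percentile(p[:,2],[3,50,97]),'y',np.percentile(p[:,1],[3,97]),'tilt',[np.median(p[np.abs(p[:,0]-v)<.012][:,2]) for v in(-.03,.03)])
S=down(70.5);T=np.array([.4454,-.3835,.106])
print('carry');plan([([.50,0,.22],down(82),0),(T+[0,0,.08],S,0),(T+[0,0,.08],S,0,2)],step=.04)
```

```text
[0.4207 0.3932 0.2066] 0.020202914773950094 [-0.0637  0.1123 -2.7806]
122 x(tool) [-0.0498  0.0451] z(tool) [-0.0307 -0.0038  0.0065] y [-0.0112  0.0117] tilt [np.float64(-0.0025676864781071685), np.float64(-0.004361044523442783)]
carry
20 {"claw": [0, 0, 0, 0, 0, 0, 0, 0, 0, 0, 0, 0, 0, 0, 0, 0, 0, 0, 0, 0], "xyz": [[-0.09, -0.72, -0.03], [-0.1, -0.72, -0.03], [-0.12, -0.72, -0.03], [-0.13, -0.72, -0.03], [-0.14, -0.72, -0.03], [-0.16, -0.71, -0.03], [-0.17, -0.7, -0.03], [-0.19, -0.71, -0.03], [-0.2, -0.7, -0.03], [-0.22, -0.69, -0.03], [-0.23, -0.7, -0.03], [0, -0.77, 0.07], [-0.01, -0.78, 0.07], [-0.03, -0.77, 0.06], [-0.05, -0.78, 0.07], [-0.06, -0.77, 0.07], [-0.07, -0.77, 0.07], [-0.09, -0.77, 0.06], [-0.11, -0.76, 0.07], [-0.12, -0.77, 0.07]], "dr": [[0, 0, 0.2], [0, 0, 0.2], [0.01, 0.01, 0.2], [0, 0, 0.2], [0, 0, 0.2], [0, 0, 0.2], [0, 0, 0.2], [0, 0.01, 0.2], [0.01, 0, 0.19], [0, 0, 0.2], [0, 0, 0.2], [0, 0, 0.2], [0, 0, 0.2], [0, 0, 0.2], [0, 0, 0.2], [0, 0, 0.21], [0, 0, 0.2], [0, 0, 0.2], [0, 0, 0.2], [0, 0, 0.2]]}
3 {"claw": [0, 0, 0], "xyz": [[-0.14, -0.76, 0.07], [0, 0, 0], [0, 0, 0]], "dr": [[0, 0, 0.2], [0, 0, 0], [0, 0, 0]]}
```

Call:
jog_arm:
  claw: [0,0,0,0,0,0,0,0,0,0,0,0,0,0,0,0,0,0,0,0]
  xyz:
    - [-0.09,-0.72,-0.03]
    - [-0.1,-0.72,-0.03]
    - [-0.12,-0.72,-0.03]
    - [-0.13,-0.72,-0.03]
    - [-0.14,-0.72,-0.03]
    - [-0.16,-0.71,-0.03]
    - [-0.17,-0.7,-0.03]
    - [-0.19,-0.71,-0.03]
    - [-0.2,-0.7,-0.03]
    - [-0.22,-0.69,-0.03]
    - [-0.23,-0.7,-0.03]
    - [0,-0.77,0.07]
    - [-0.01,-0.78,0.07]
    - [-0.03,-0.77,0.06]
    - [-0.05,-0.78,0.07]
    - [-0.06,-0.77,0.07]
    - [-0.07,-0.77,0.07]
    - [-0.09,-0.77,0.06]
    - [-0.11,-0.76,0.07]
    - [-0.12,-0.77,0.07]
  dr:
    - [0,0,0.2]
    - [0,0,0.2]
    - [0.01,0.01,0.2]
    - [0,0,0.2]
    - [0,0,0.2]
    - [0,0,0.2]
    - [0,0,0.2]
    - [0,0.01,0.2]
    - [0.01,0,0.19]
    - [0,0,0.2]
    - [0,0,0.2]
    - [0,0,0.2]
    - [0,0,0.2]
    - [0,0,0.2]
    - [0,0,0.2]
    - [0,0,0.21]
    - [0,0,0.2]
    - [0,0,0.2]
    - [0,0,0.2]
    - [0,0,0.2]

```text
time_s: 56.0
eef_pos: [0.449, -0.3471, 0.1869]
eef_rot: [[-0.949, 0.316, -0.005], [0.316, 0.949, -0.001], [0.004, -0.002, -1.0]]
ft_force: [0.9, -0.3, -2.4]
opening: 0.0199
finger_force: 59.3
```

Call:
jog_arm:
  claw: [0,0,0]
  xyz:
    - [-0.14,-0.76,0.07]
    - [0,0,0]
    - [0,0,0]
  dr:
    - [0,0,0.2]
    - [0,0,0]
    - [0,0,0]

```text
time_s: 56.3
eef_pos: [0.4438, -0.3844, 0.1835]
eef_rot: [[-0.942, 0.335, -0.005], [0.335, 0.942, -0.0], [0.005, -0.002, -1.0]]
ft_force: [0.8, 0.9, -2.5]
opening: 0.0202
finger_force: 59.6
```

Run:
```python
from plan import *
np.set_printoptions(precision=4,suppress=True)
s=sense();P=s['eef_pos'];R=s['eef_rot'];S=down(70.5);T=np.array([.4454,-.3835,.106]);print((P-T),s['opening'])
im,d=grab('scene','scene18');W=(cloud('scene',d)-P)@R;h=cv2.cvtColor(im,cv2.COLOR_RGB2HSV)
y=(h[...,0]>20)&(h[...,0]<36)&(h[...,1]>120)&(h[...,2]>50)&(np.abs(W[...,0])<.08)&(np.abs(W[...,1])<.05)&(np.abs(W[...,2])<.05)
p=W[y];print(len(p),'x(tool)',np.percentile(p[:,0],[1,99]),'z(tool)',np.percentile(p[:,2],[3,50,97]),'y',np.percentile(p[:,1],[3,97]))
plan([(T+[0,0,.03],S,0,4),(T+[0,0,.03],S,0,1),(T+[0,0,.006],S,0,4),(T+[0,0,.006],S,0,1)])
```

```text
[-0.0016 -0.0009  0.0775] 0.020172878745244517
145 x(tool) [-0.0492  0.0449] z(tool) [-0.0241 -0.0022  0.0085] y [-0.0039  0.0319]
10 {"claw": [0, 0, 0, 0, 0, 0, 0, 0, 0, 0], "xyz": [[-0.01, 0, 0.24], [0, 0.01, 0.24], [-0.01, 0, 0.24], [0, 0, 0.24], [0, 0, 0], [0, 0, 0.12], [0, 0, 0.12], [0, 0, 0.12], [0, 0, 0.12], [0, 0, 0]], "dr": [[-0.01, -0.01, 0], [0, -0.01, 0], [-0.01, -0.01, 0], [0, -0.01, 0], [0, 0, 0], [0, 0, 0], [0, 0, 0], [0, 0, 0], [0, 0, 0], [0, 0, 0]]}
```

Call:
jog_arm:
  claw: [0,0,0,0,0,0]
  xyz:
    - [-0.01,0,0.24]
    - [0,0.01,0.24]
    - [-0.01,0,0.24]
    - [0,0,0.24]
    - [0,0,0]
    - [0,0,0]
  dr:
    - [-0.01,-0.01,0]
    - [0,-0.01,0]
    - [-0.01,-0.01,0]
    - [0,-0.01,0]
    - [0,0,0]
    - [0,0,0]

```text
time_s: 56.95
eef_pos: [0.4456, -0.384, 0.1377]
eef_rot: [[-0.943, 0.334, 0.002], [0.334, 0.943, -0.002], [-0.002, -0.001, -1.0]]
ft_force: [-0.0, -0.2, -2.3]
opening: 0.0199
finger_force: 59.6
```

Run:
```python
from plan import *
np.set_printoptions(precision=4,suppress=True)
s=sense();P=s['eef_pos'];R=s['eef_rot'];S=down(70.5);T=np.array([.4454,-.3835,.106]);print((P-T),s['opening'])
im,d=grab('scene','scene19');W=(cloud('scene',d)-P)@R;h=cv2.cvtColor(im,cv2.COLOR_RGB2HSV)
y=(h[...,0]>22)&(h[...,0]<34)&(h[...,1]>150)&(h[...,2]>70)&(np.abs(W[...,0])<.08)&(np.abs(W[...,1])<.04)&(np.abs(W[...,2])<.03)
p=W[y];print(len(p))
for v in np.arange(-.045,.05,.01):
    q=p[np.abs(p[:,0]-v)<.005]
    if len(q): print(round(v,3),len(q),'y',np.percentile(q[:,1],[5,50,95]),'z',np.percentile(q[:,2],[5,50,95]))
print('posts below, tool axes')
for lo,hi in((.0,.02),(.02,.05)):
  m=(np.abs(W[...,0])<.045)&(np.abs(W[...,1])<.045)&(W[...,2]>.02+lo)&(W[...,2]<.02+hi)&(h[...,1]<60)
  q=W[m]
  for sgn in(1,-1):
    t=q[q[:,0]*sgn>0.012]
    if len(t)>3: print(lo,sgn,len(t),'x',np.median(t[:,0]),'y',np.percentile(t[:,1],[5,50,95]))
cv2.imwrite('pics/c12.png',cv2.resize(im[110:180,200:290,::-1],None,fx=8,fy=8,interpolation=3))
```

```text
[ 0.0002 -0.0005  0.0317] 0.019902923970783193
25
-0.045 3 y [0.0099 0.0101 0.0177] z [-0.0048  0.0014  0.0047]
-0.035 4 y [0.0067 0.0091 0.01  ] z [0.0007 0.0034 0.0057]
-0.025 4 y [0.0042 0.0086 0.0117] z [0.001  0.0023 0.0046]
-0.015 4 y [0.009  0.0111 0.0138] z [-0.002   0.0004  0.0033]
0.025 5 y [0.0062 0.0079 0.0138] z [0.0007 0.0024 0.0065]
0.035 4 y [0.0072 0.0103 0.0165] z [-0.0021  0.0019  0.0029]
0.045 1 y [0.0063 0.0063 0.0063] z [0.0029 0.0029 0.0029]
posts below, tool axes
0.0 1 11 x 0.027728687064353528 y [-0.0188 -0.013   0.0208]
0.0 -1 13 x -0.026095359127496096 y [-0.0219 -0.0107  0.0224]
0.02 1 26 x 0.02622068873021472 y [-0.0186 -0.0029  0.013 ]
0.02 -1 21 x -0.027333663816144323 y [-0.0128 -0.0022  0.0125]
```

View pics/c12.png

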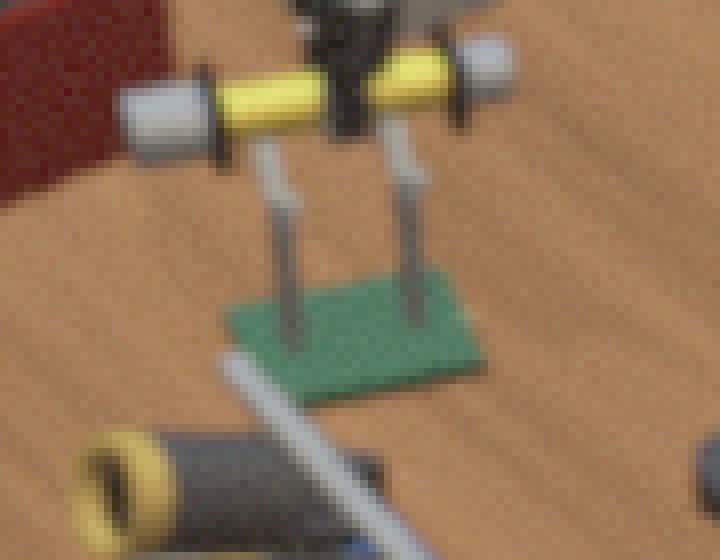

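The view shows the gauge held level above both posts, and in tool axes the V's are centred under it to about 1 mm. I'll lower it.

Call:
jog_arm:
  claw: [0,0,0,0,0,0,0,0,0,0]
  xyz:
    - [0,0,0.14]
    - [0,0,0.14]
    - [0,0,0.12]
    - [0,0,0.08]
    - [0,0,0.04]
    - [0,0,0.03]
    - [0,0,0.03]
    - [0,0,0]
    - [0,0,0]
    - [0,0,0]
  dr:
    - [0,0,0]
    - [0,0,0]
    - [0,0,0]
    - [0,0,0]
    - [0,0,0]
    - [0,0,0]
    - [0,0,0]
    - [0,0,0]
    - [0,0,0]
    - [0,0,0]

```text
time_s: 58.0
eef_pos: [0.4458, -0.3844, 0.1092]
eef_rot: [[-0.943, 0.334, 0.002], [0.334, 0.943, -0.002], [-0.003, -0.002, -1.0]]
ft_force: [0.2, -0.3, -3.1]
opening: 0.0197
finger_force: 59.6
```

Call:
jog_arm:
  claw: [0,0,0,0,0]
  xyz:
    - [0,0,0.03]
    - [0,0,0.03]
    - [0,0,0.02]
    - [0,0,0]
    - [0,0,0]
  dr:
    - [0,0,0]
    - [0,0,0]
    - [0,0,0]
    - [0,0,0]
    - [0,0,0]

```text
time_s: 58.5
eef_pos: [0.4459, -0.3849, 0.1061]
eef_rot: [[-0.943, 0.334, 0.003], [0.334, 0.943, -0.004], [-0.004, -0.003, -1.0]]
ft_force: [-1.6, -0.9, 5.3]
opening: 0.0198
finger_force: 60.6
```

Call:
jog_arm:
  claw: [0.5,0.5,0.5,0.5,0.5,0.5,0.5,0.5,0.5,0.5,0.5,0.5,0.5,0.5,0.5,0.5]
  xyz:
    - [0,0,0]
    - [0,0,0]
    - [0,0,0]
    - [0,0,0]
    - [0,0,-0.2]
    - [0,0,-0.4]
    - [0,0,-0.6]
    - [0,0,-0.6]
    - [0,0,-0.6]
    - [0.3,0.5,-0.5]
    - [0.3,0.6,0]
    - [0.4,0.6,0]
    - [0.4,0.6,0]
    - [0.4,0.6,0]
    - [0,0,0]
    - [0,0,0]
  dr:
    - [0,0,0]
    - [0,0,0]
    - [0,0,0]
    - [0,0,0]
    - [0,0,0]
    - [0,0,0]
    - [0,0,0]
    - [0,0,0]
    - [0,0,0]
    - [0,0,0]
    - [0,0,0]
    - [0,0,0]
    - [0,0,0]
    - [0,0,0]
    - [0,0,0]
    - [0,0,0]

```text
time_s: 60.1
eef_pos: [0.4092, -0.2169, 0.2506]
eef_rot: [[-0.943, 0.333, 0.004], [0.333, 0.943, -0.003], [-0.005, -0.002, -1.0]]
ft_force: [0.1, 0.4, -0.4]
opening: 0.0426
finger_force: 0.0
```

Run:
```python
from plan import *
np.set_printoptions(precision=4,suppress=True)
a=np.radians(-19.5);B=np.array([[np.cos(a),-np.sin(a),0],[np.sin(a),np.cos(a),0],[0,0,1]]);c=np.array([.4454,-.3835,0])
for n in('scene','top'):
    im,d=grab(n,n+'20');W=(cloud(n,d)-c)@B;h=cv2.cvtColor(im,cv2.COLOR_RGB2HSV)
    y=(h[...,0]>20)&(h[...,0]<36)&(h[...,1]>130)&(h[...,2]>60)&(np.abs(W[...,0])<.1)&(np.abs(W[...,1])<.05)&(W[...,2]>.06)&(W[...,2]<.14)
    p=W[y]; k=np.polyfit(p[:,0],p[:,1],1);kz=np.polyfit(p[:,0],p[:,2],1)
    print(n,len(p),'x',np.percentile(p[:,0],[1,99]),'y',np.percentile(p[:,1],[3,50,97]),'z',np.percentile(p[:,2],[3,50,97]),'yaw',k[0],'pitch',kz[0])
    if n=='scene':
        W=cloud(n,d);m=(h[...,1]>150)&(h[...,0]<9)&(W[...,0]>.4)&(W[...,0]<.65)&(W[...,1]>0)&(W[...,1]<.15);print('grip',W[m].mean(0)); [seated(im,d,k) for k in(1,2,3,4)]
print(sense()['eef_pos'],sense()['ft_force'],sense()['time_s'])
```

```text
scene 100 x [-0.0446  0.0495] y [-0.0029  0.0078  0.0142] z [0.0988 0.105  0.1144] yaw 0.04034194856844671 pitch 0.01161814304311772
grip [0.5791 0.0623 0.1127]
cradle 1 418 x [0.0127 0.089 ] y [-0.0218  0.0249] ztop 0.0452 tilt -0.181
cradle 2 365 x [0.011  0.0831] y [-0.023   0.0248] ztop 0.0449 tilt -0.193
cradle 3 327 x [0.0115 0.0829] y [-0.0214  0.0243] ztop 0.0444 tilt -0.197
cradle 4 308 x [0.0114 0.0863] y [-0.0201  0.0251] ztop 0.045 tilt -0.17
top 101 x [0.0249 0.0502] y [-0.0123 -0.0009  0.0082] z [0.1022 0.1095 0.1164] yaw 0.11448375220515114 pitch 0.05727782525808433
[ 0.4093 -0.2179  0.2499] [ 0.1973 -0.1209 -0.3903] 60.2
```

```bash
python3 -c "
from rig import close_job
print(close_job())"
```

```text
the job is handed in; nothing more can be done
None
```

I handed the job in: all four sleeves lie in their own cradles bronze end up-slope, three against the stop and the one in cradle 1 about 4 mm short of it (limit 14 mm), the keeper is shut over them, and the gauge rests in both Vs of its stand.

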